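Look through a lantern glass in the hand lamp's beam

TASK

Lift the yellow hand lamp by its handle off the charging stand, keeping it level, set it down gently on the mat inside the yellow corner marks, shining squarely at the middle of the white board, and let go of it. Then take the amber lantern glass out of the wooden block by its two frosted edges only, the fingers never touching its polished faces, and without letting it touch lamp, mat or board bring it into the beam: upright, centred on the lens, about midway between lamp and board, with a polished face square to the beam. Finish while still holding it there in the gripper so that it can be checked for flaws, and leave everything else on the bench as it is.

Things in the scene. Friction and masses are not known exactly. Their poses are not given: they have to be found in the camera images.
- lamp: the yellow rechargeable hand lamp, loose, 0.5 to 0.85 kg: box 116 x 84 mm (its x, y) and 108 mm high, black round lens bezel on its front (+x) face, black carrying handle on top. Origin at the centre of its underside; x is the way the beam shines, z up. At the start it stands in the charging stand, its underside 22 mm above the bench
- lamp_grip (a point): centre of the lamp's handle bar, 150 mm above the lamp's underside, straight above its centre. The bar runs along the lamp's x: 18 mm wide (lamp y), 16 mm tall, 82 mm free between its two posts, 34 mm of free height under it; grip it across its width from above, at the middle (the lamp balances within 5 mm of it). Axes as the lamp's
- lamp_base (a point): centre of the lamp's underside, axes as the lamp's
- lens (a point): centre of the front of the lamp's lens (78 mm across with its bezel), 70 mm ahead (lamp x) of the lamp's centre and 65 mm above its underside. Axes as the lamp's: the beam runs along +x
- dock: the black charging stand, fixed, 150 x 116 mm; its floor lies 22 mm above the bench, with lips 12 mm high along both sides (about 3 mm free), one 6 mm high in front and a contact block 34 mm high at the rear: lift the lamp straight up, 45 mm or more. Origin on the bench under the middle of the lamp; its x is the lamp's x at the start
- viewer: the viewing place, fixed: black rubber mat 360 x 160 mm, 4 mm thick, with the white board standing at one end and yellow corner marks for the lamp at the other. Origin at the centre of the mat's underside, x towards the board, z up
- lamp_spot (a point): the middle of the yellow corner marks (130 x 104 mm), on the mat's top; axes as the mat's. The lamp stands here with its x along this x
- board_mid (a point): the point of the white board's lamp-side face that the lens axis should meet, 69 mm above the bench; 272 mm from lamp_spot along x, so about 200 mm from the lens. The board is 150 mm wide, 5 mm thick, its top edge 120 mm above the bench; behind it (away from the lamp) a low aluminium foot
- rack: the wooden block for the glasses, fixed, 172 x 52 x 20 mm, with three slots in a row along its x, 52 mm apart, each 10 mm deep. Origin at the centre of its underside. Any glass may stand in any slot, always with its x along the block's x
- amber: the amber (orange) lantern glass, loose, 55 g: an upright bar 14 mm thick (its x) x 26 mm wide (its y) x 70 mm high. The polished faces look to +x and -x; the frosted (ground, milky) edges to +y and -y, so it is gripped across its 26 mm width. Each polished face is 20 x 62 mm and stands 2 mm proud of the frosted ends, 3 mm in from the edges. Origin at the centre of its underside, 10 mm above the bench at the start
- amber_mid (a point): the middle of the amber glass, 35 mm above its underside; axes as the glass's. At the start it is 45 mm above the bench, 25 mm above the block's top
- green: the green glass, same shape, stays in its slot
- blue: the blue glass, same shape, stays in its slot
- hammer: chasing hammer, 250 mm long, lying at the far side beyond the mat; leave alone
- brush: bench brush, 170 mm long, lying near the robot; leave alone
- tin: round tin, 66 mm across and 50 mm high, far side right; leave alone
- punch_a: steel chasing punch, 120 mm long and 9 mm thick, lying near the robot; leave alone
- punch_b: another chasing punch near the robot; leave alone
- punch_c: another chasing punch, lying at the right; leave alone
There are look-alikes about, which are no part of the job. Leave any blue look-alike of the dock alone. What is shaped like the rack but green is not meant.

How it is judged:
By the outcome, as a careful person would: the job done as asked, in the order asked, and still so for the second after the job is handed in, while the arm keeps its last pose, push and grip.
It also fails if it takes over 54 s, if anything falls off the work surface, if the arm or the gripper's body presses on something with over 40 N, if the wrist force passes 120 N, or if a joint passes its speed limit or range.

ROBOT

A 6-joint arm with a two-finger parallel gripper is mounted at the origin on the work surface. World frame = base frame: x ahead of the robot, y to its left, z up, the work surface at z = 0. Lengths are in m, angles in rad, forces in N, time in s.
With the tool pointing down it reaches from about 0.35 to 0.775 m from the base axis. Payload 7.3 kg.
Tool frame: the origin (TCP) lies on the centre line of the jaws, within the pads' length; the fingertips stand 14 mm ahead of it and the grasp point (between the pads) lies 5 mm behind it; z points along the fingers, y is the direction in which the jaws open and shut (so a half turn about z gives the same grasp; the last joint's range is limited). The gripper opens to 92 mm and grips with 3 to 60 N. Pads are 19 mm wide; open, the fingers measure 130 mm over their backs; the gripper's body (75 mm by 190 mm) begins 47 mm behind the grasp point.
Start: joints at [-1.474, 0.342, 1.524, -0, 1.275, -0.146], TCP at [0.126, -0.51, 0.241] pointing down, gripper open.
Joint ranges: [-2.53, 2.53], [-0.77, 2.02], [0.04, 2.7], [-1, 4.14], [0.28, 2.66], [-3.11, 3.11]. Speed limits (rad/s): [2.57, 2.57, 3.14, 3.14, 3.14, 3.14].

INTERFACE

Orientations are given as [roll, pitch, yaw] about the fixed x, y, z axes, in that order (R = Rz(yaw) Ry(pitch) Rx(roll)).
In Python, from cell import telemetry, cams, robot gives the robot as it stands.
- The arm moves only by the tool servo_tool, never from a script. Its argument "targets" is text: rows parted by semicolons, each of 4 numbers parted by spaces: the shift along the tool's x, y, z in mm, then the turn about the tool's z in rad. In form: x y z yaw; .... A call has 1 to 20 rows; each row shifts and turns the pose as measured when the row begins, along the tool's axes as they then stand; what a row does not reach is not made up. A row lasts 1/8 s, in which the tool goes at most 62.5 mm and 10.7 degrees, less where a joint would pass 70% of its speed; a pose out of reach is approached as far as the arm can. A call with a gripper value outside its range is refused whole. "hand" is the opening, from 0 (shut) to 1 (fully open), set as the call begins (left out, the last holds). The fingers move at their own pace and stop on an object; "squeeze" is the grip in N (left out, the last holds). Time passes only in rows, so rows that do not move let the fingers close. It gives the time, the measured TCP pose, the force and the opening at its end, in the units of the state.
- telemetry.observe(): the state, without advancing time (a new reading comes with each control period).
- cams.read_camera(name): name is "scene" or "side" or "wrist"; returns a dict with "color" (480x640x3 uint8, red, green, blue), "K" (3x3 intrinsics, pixels), "R" (3x3) and "t" (3): a world point X has camera coordinates R X + t. Camera axes: x right, y down, z forward; pixel columns grow to the right and rows downward; lengths in m; the calibration is good to about 2 mm. A picture is of the moment at which its call begins. There is no depth.
- robot.hand_in(): hands the job in, once; it reports no verdict.
Trained networks look in a picture, given as the dict that the camera call returned (one of the last four; its "shot" number tells which), for a name from the list of things; names that differ only in an ending like _2 or _b are one class to them, and where a whole thing is asked for, a point or a joint stands for the part that bears it (a point fixed in the world has none). Each returns a list of dicts, best first, with "score" (0 to 1); they miss things now and then, are a little off and sometimes report something else, mostly with a low value. They report only what shows in the picture. A call takes as long as a camera call. They do not tell look-alikes from the thing itself.
- cams.cut_out(picture, query): "region" (480x640 bool, what is visible of it) and "extent" ([centre column, centre row, width, height] in pixels, round what is visible of it).
The state is a dict: "time": time; "qpos": joint angles; "qvel": joint speeds; "joint_efforts": joint torques, N m; "tool_pos": TCP position; "tool_rot": TCP orientation; "contact_force": force on the tool from outside, world axes, zero at the start; "torque": the same for the moment, N m; "opening": finger opening in m.
Only numpy, scipy, OpenCV 4.12 (cv2) and the standard library are available. Lean on these libraries where they do the work, as an engineer would, in place of code of your own. Each camera call takes 0.05 s, during which the arm holds its last target.

## Working session

There is one attempt and no reset: what is moved stays moved. The work goes in short steps, Python scripts to look and compute and a tool call to move; the robot and the scene stay as the last step left them, time stands still between calls to the robot, and variables do not carry over. Pictures are saved under pics/ and viewed, and the job is handed in when it is done.

Besides the shell and the picture viewer there is one more tool, called after "Request:" as name(argument=value, ...), one argument or row to a line, values as JSON. servo_tool: Moves the arm, as the interface text tells. Its arguments: {"type":"object","properties":{"targets":{"type":"string"},"hand":{"type":"number"},"squeeze":{"type":"number"}},"required":["targets"]}

```bash
ls; mkdir -p pics; python3 - <<'E'
from cell import telemetry, cams, robot
import cv2,pickle
s=telemetry.observe();print(s)
d={}
for n in ("scene","side","wrist"):
    p=cams.read_camera(n);d[n]=p
    cv2.imwrite(f"pics/{n}0.png",p["color"][:,:,::-1])
    print(n,p["K"].tolist(),p["R"].tolist(),p["t"].tolist(),p["shot"])
pickle.dump(d,open("p0.pkl","wb"))
E
```

```text
pics
{'time': 0.0, 'qpos': array([-1.47397864e+00,  3.42730036e-01,  1.52505670e+00, -8.49446765e-06,
        1.27540193e+00, -1.46003873e-01]), 'qvel': array([-0.00010211,  0.00060007,  0.00035867,  0.00092895,  0.00203608,
        0.00113459]), 'joint_efforts': array([ 2.16293702e-03, -4.31240094e+01, -2.44220173e+01,  7.19896797e-02,
        5.60198107e-02, -1.26323630e-04]), 'tool_pos': array([ 0.12620984, -0.50918617,  0.24002731]), 'tool_rot': array([-3.14001245e+00, -2.24160017e-04,  2.42823859e-01]), 'contact_force': array([-0.19622583,  1.18629223,  0.67439731]), 'torque': array([0.04065928, 0.04045484, 0.01568113]), 'opening': 0.09191077436868805}
scene [[617.0970438794357, 0.0, 310.08067195630196], [0.0, 617.0970438794357, 234.83959536951204], [0.0, 0.0, 1.0]] [[-0.6137129632990528, 0.7894116226485345, 0.013626764329915098], [0.5628922867760788, 0.449582054650359, -0.6935620012834888], [-0.5536322535462432, -0.4179775905042868, -0.720268048485797]] [0.24560647375255126, -0.2326279302062437, 1.9757789599505884] 1
side [[516.4079036793214, 0.0, 319.6634096441221], [0.0, 516.4079036793214, 238.17050613081003], [0.0, 0.0, 1.0]] [[0.9851647461535752, -0.17086113630836078, -0.016027945457157022], [-0.10658181160016841, -0.5359767291496818, -0.83747791806473], [0.13450182293258356, 0.826762008022517, -0.5462360677567782]] [-0.510291843898598, 0.19459745217599203, 1.5476762126519286] 2
wrist [[343.05051375705557, 0.0, 323.3281038929438], [0.0, 343.05051375705557, 242.75410846354623], [0.0, 0.0, 1.0]] [[0.24030300282493242, -0.9706964982246261, -0.0016658834801794855], [-0.9229779985278782, -0.22902073746264076, 0.3092913125930644], [-0.30060951592854335, -0.07278605736346143, -0.9509658820308383]] [-0.5241659536905675, -0.03914664646385477, 0.3925012253545741] 3
```

View pics/scene0.png

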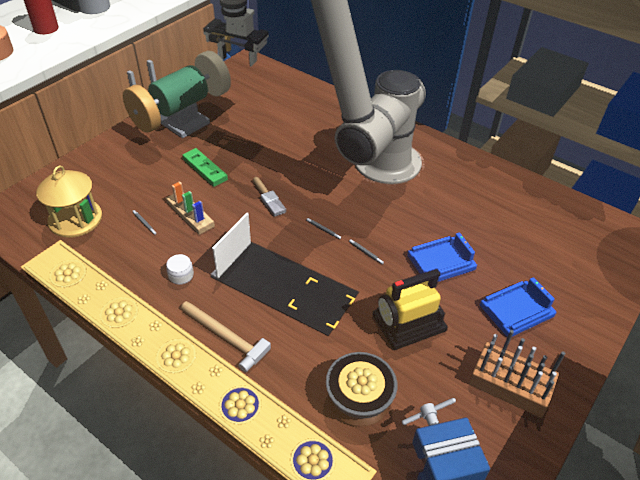

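View pics/side0.png

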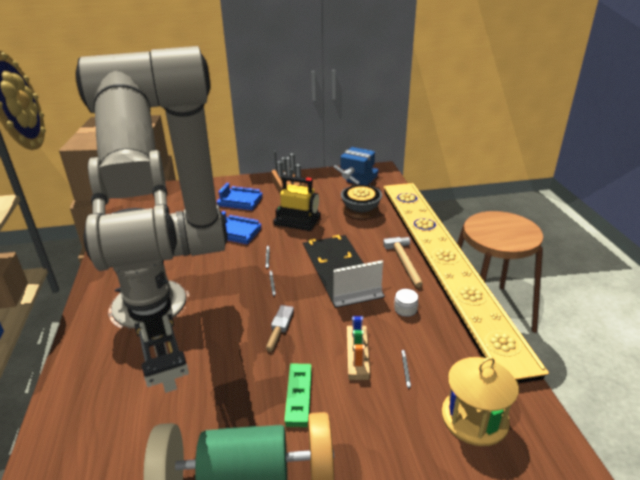

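View pics/wrist0.png

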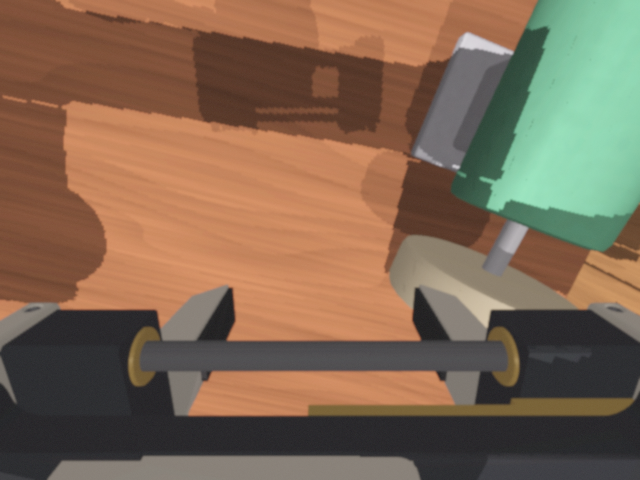

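Scene picture: lamp in the black dock at about (408,305). The mat is at (285,285) with yellow marks at (325,297), and the board at (233,247). The wooden rack is at (189,207), with amber at (178,192), green at (187,203) and blue at (198,211). The blue docks and the green rack are look-alikes, so I leave them alone. Next I look at enlarged crops.

```bash
python3 - <<'E'
import cv2,pickle,numpy as np
d=pickle.load(open("p0.pkl","rb"))
def crop(n,x0,y0,x1,y1,f,out):
    c=d[n]["color"][y0:y1,x0:x1,::-1]
    cv2.imwrite(out,cv2.resize(c,None,fx=f,fy=f,interpolation=cv2.INTER_CUBIC))
crop("scene",205,205,365,335,5,"pics/c_mat.png")
crop("scene",365,260,455,350,6,"pics/c_lamp.png")
crop("scene",155,170,225,240,8,"pics/c_rack.png")
crop("side",290,220,390,310,6,"pics/c_mat2.png")
crop("side",335,305,380,385,7,"pics/c_rack2.png")
crop("side",265,165,330,235,8,"pics/c_lamp2.png")
E
```

```text
(no output)
```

View pics/c_mat.png

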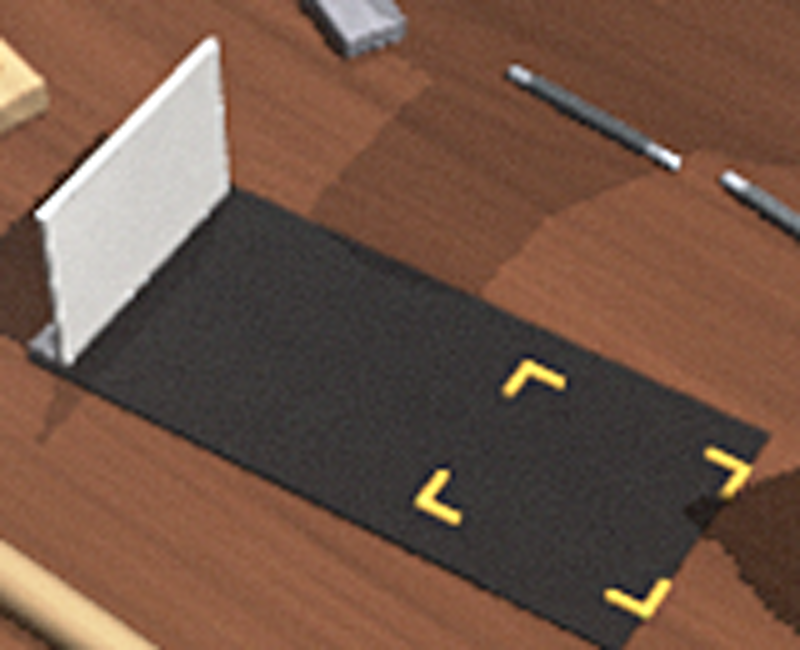

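View pics/c_lamp.png

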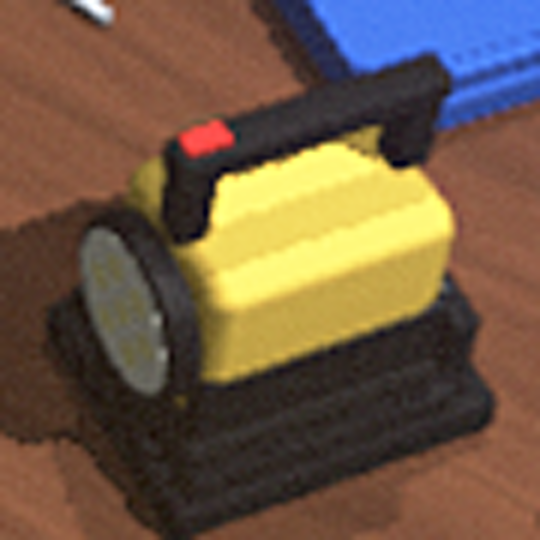

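View pics/c_rack.png

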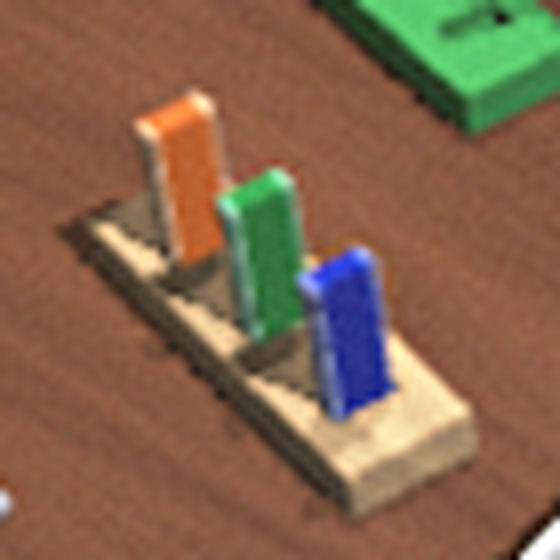

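View pics/c_mat2.png

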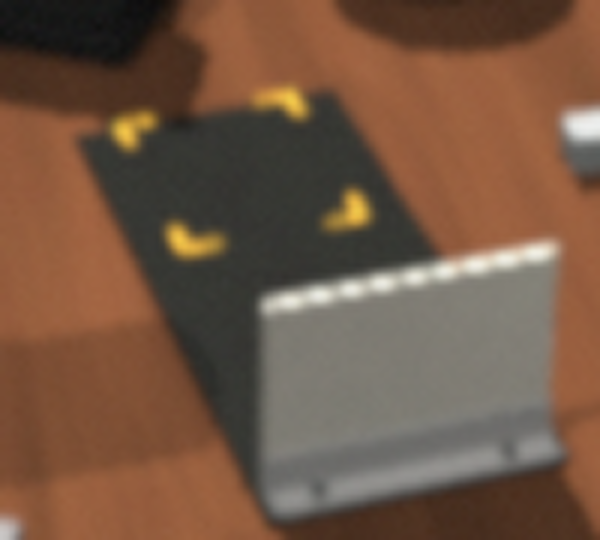

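View pics/c_rack2.png

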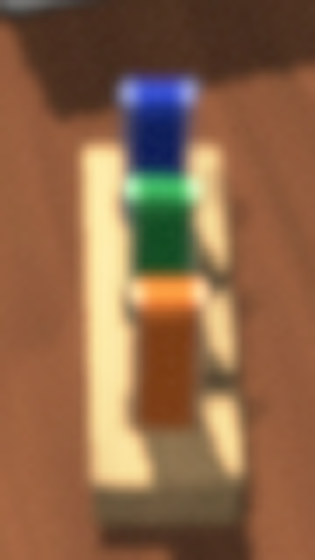

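View pics/c_lamp2.png

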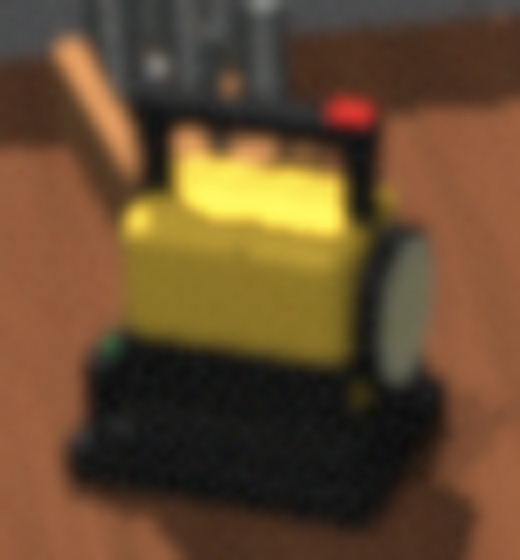

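Amber is the orange glass at scene (178,192), the end slot nearest the left of that picture. It stands in the wooden block; the green block at (205,167) has no glass. Next I compute poses from the picked points.

```bash
cat > h.py <<'E'
import numpy as np,pickle,cv2
from scipy.optimize import least_squares
def proj(p,X):
    X=np.atleast_2d(X);c=X@np.asarray(p["R"]).T+np.asarray(p["t"]);u=c@np.asarray(p["K"]).T
    return u[:,:2]/u[:,2:]
def onplane(p,uv,z):
    R=np.asarray(p["R"]);t=np.asarray(p["t"]);K=np.asarray(p["K"])
    r=R.T@np.linalg.solve(K,[uv[0],uv[1],1]);o=-R.T@t
    return o+r*(z-o[2])/r[2]
def W(pose,L):
    x,y,a=pose[:3];L=np.atleast_2d(L);c,s=np.cos(a),np.sin(a)
    return np.c_[x+c*L[:,0]-s*L[:,1],y+s*L[:,0]+c*L[:,1],L[:,2]]
def cr(x0,y0,f,pts): return np.array([[x0+(a+.5)/f-.5,y0+(b+.5)/f-.5] for a,b in pts])
E
python3 - <<'E'
from h import *
d=pickle.load(open("p0.pkl","rb"));S=d["scene"];D=d["side"]
# viewer
a=cr(205,205,5,[(530,362),(417,500),(750,470),(650,615)])  # marks outer corners
b=cr(205,205,5,[(42,213),(213,42),(68,362),(233,187)])      # board
m=cr(205,205,5,[(768,435)])
a2=cr(290,220,6,[(170,250),(372,212),(112,128),(302,95)])
b2=cr(290,220,6,[(262,300),(558,243)])
for q in a: print(onplane(S,q,.004))
for q in a2: print(' ',onplane(D,q,.004))
# lamp handle ends/top
for q in cr(365,260,6,[(190,140),(430,62)]): print('bar',onplane(S,q,.18))
for q in cr(265,165,8,[(135,95),(375,108)]): print('bar side',onplane(D,q,.18))
# glasses top centres z=.08
for q in cr(155,170,8,[(175,110),(258,188),(338,268)]): print('gl',onplane(S,q,.08))
for q in cr(335,305,7,[(170,292),(162,187),(158,92)]): print('gl side',onplane(D,q,.08))
for q in cr(155,170,8,[(470,415),(345,485),(95,220)]): print('rk',onplane(S,q,.02))
def viewmodel(v):
    sx=v[3];P=[]
    M=[[sx+65,s*52,.004] for s in(1,-1)]+[[sx-65,s*52,.004] for s in(1,-1)]
    B=[[sx+.272*1e3,s*75,.120] for s in(1,-1)]+[[sx+272,s*75,.004] for s in(1,-1)]
    f=lambda L:W(v[:3],np.array(L)*[.001,.001,1])
    return f(M),f(B),f([[-180,0,0]])
def res(v,sg=1,full=False):
    M,B,_=viewmodel(v)
    i=[0,1,2,3] if sg>0 else [1,0,3,2]
    M=M[i];B=B[i]
    r=[proj(S,M)-a,proj(S,B)-b,proj(D,M)-a2,proj(D,B[:2]+0)-b2+0]
    return np.vstack(r).ravel()
for sg in(1,-1):
  for y0 in(-1.5,-2,-1,0,3):
    r=least_squares(lambda v:res(v,sg),[.55,.05,y0,-.1],x_scale=[.01,.01,.05,10],loss='soft_l1')
    print(sg,r.cost,r.x)
E
```

```text
[0.53284002 0.1047933  0.004     ]
[0.64087242 0.11589171 0.004     ]
[0.51951786 0.23763191 0.004     ]
[0.62438824 0.25084875 0.004     ]
  [0.53106452 0.10888254 0.004     ]
  [0.64818958 0.12299092 0.004     ]
  [0.51832556 0.23578903 0.004     ]
  [0.63433484 0.24895331 0.004     ]
bar [0.54414654 0.35576753 0.18      ]
bar [0.45355545 0.40738284 0.18      ]
bar side [0.4522946  0.40302058 0.18      ]
bar side [0.55525345 0.36854073 0.18      ]
gl [ 0.54709368 -0.37309507  0.08      ]
gl [ 0.55775829 -0.31996838  0.08      ]
gl [ 0.5694604  -0.26858889  0.08      ]
gl side [ 0.55331621 -0.3692568   0.08      ]
gl side [ 0.56282481 -0.3170918   0.08      ]
gl side [ 0.57321313 -0.26688634  0.08      ]
rk [ 0.5533298  -0.22907795  0.02      ]
rk [ 0.60558958 -0.2388749   0.02      ]
rk [ 0.56584668 -0.40779811  0.02      ]
1 440.2405672252659 [ 6.00617388e-01 -8.45409516e-03 -1.44365139e+00 -1.84526266e+02]
1 440.24056722526586 [  0.56158203   0.29690435  -1.44365139 123.31710346]
1 440.24056722526603 [  0.52996901   0.54420075  -1.44365138 372.62592895]
1 440.24056722526643 [ 0.57431943  0.19726459 -1.44365138 22.86649752]
1 440.240567225266 [ 6.77663162e-01 -6.11153338e-01  4.83953392e+00 -7.92130108e+02]
-1 273.7722338502642 [  0.58722324   0.12672465  -1.43883747 -52.12353561]
-1 273.77223385026406 [  0.58581077   0.13736634  -1.43883747 -41.38851337]
-1 273.7722338502642 [ 0.57914903  0.18755637 -1.43883747  9.24169493]
-1 273.77223385026423 [ 0.57693183  0.20426101 -1.43883747 26.09283273]
-1 273.7722338502642 [  0.55968513   0.33419902   4.84434784 157.17042736]
```

```bash
python3 - <<'E'
from h import *
d=pickle.load(open("p0.pkl","rb"));S=d["scene"];D=d["side"]
a=cr(205,205,5,[(530,362),(417,500),(750,470),(650,615)])
b=cr(205,205,5,[(213,42),(42,213),(233,187),(68,362)])
a2=cr(290,220,6,[(170,250),(372,212),(112,128),(302,95)])
b2=cr(290,220,6,[(262,300),(558,243)])
M=np.array([[65,-52,4],[65,52,4],[-65,-52,4],[-65,52,4]])/1e3
B=np.array([[272,-75,120],[272,75,120],[272,-75,4],[272,75,4]])/1e3
def res(v):return np.vstack([proj(S,W(v,M))-a,proj(S,W(v,B))-b,proj(D,W(v,M))-a2]).ravel()
r=least_squares(res,[.58,.18,-1.45],loss='soft_l1');print(r.x,r.cost);print(res(r.x).reshape(-1,2).round(1).tolist())
# glasses
G=[(175,110),(258,188),(338,268)];G2=[(170,292),(162,187),(158,92)]
g=cr(155,170,8,G);g2=cr(335,305,7,G2)
L=np.array([[-52,0,80],[0,0,80],[52,0,80]])/1e3
def res2(v):return np.vstack([proj(S,W(v,L))-g,proj(D,W(v,L))-g2]).ravel()
r=least_squares(res2,[.56,-.32,1.35]);print(r.x,r.cost);print(res2(r.x).reshape(-1,2).round(1).tolist(), W(r.x,L[:1]))
E
```

```text
[ 0.58043771  0.17678858 -1.45597992] 8.882740457432336
[[-0.3, 1.0], [1.0, 0.1], [-1.1, 0.0], [-1.2, -0.7], [1.4, -0.6], [0.9, 0.5], [-0.2, 0.4], [0.0, 0.5], [1.7, 0.3], [-2.2, 1.1], [0.9, -0.0], [-2.6, 0.5]]
[ 0.56130017 -0.31869577  1.37553042] 2.2804740028647306
[[-0.2, 1.2], [-0.6, 0.8], [-0.3, 0.5], [-0.8, 0.2], [-0.4, 0.5], [-0.6, 0.3]] [[ 0.55121075 -0.36970757  0.08      ]]
```

```bash
cat >> h.py <<'E'
from scipy.spatial.transform import Rotation as Ro
def plan(pos,yaw,wps,step=55,ystep=.18):
    """wps: list of (x,y,z,yaw). prints rows in tool axes (tool pointing down)"""
    rows=[];p=np.array(pos,float)
    for w in wps:
        t=np.array(w[:3]);dy=w[3]-yaw
        n=max(1,int(np.ceil(max(np.linalg.norm(t-p)*1e3/step,abs(dy)/ystep))))
        for k in range(n):
            dd=(t-p)/n if k==0 else dd
            c,s=np.cos(yaw),np.sin(yaw)
            v=dd*1e3
            rows.append("%.0f %.0f %.0f %.3f"%(c*v[0]+s*v[1],s*v[0]-c*v[1],-v[2],-dy/n))
            yaw+=dy/n
        p=t
    print(len(rows));print("; ".join(rows))
E
python3 - <<'E'
from h import *
d=pickle.load(open("p0.pkl","rb"));w=d["wrist"]
R=np.array(w["R"]);c=-R.T@w["t"]
p=np.array([.12621,-.50919,.24003]);T=Ro.from_euler('xyz',[-3.14,-.0002,.2428]).as_matrix()
print("cam in tool",T.T@(c-p),"fwd",T.T@R[2])
plan(p,.243,[(.42,-.25,.36,1.15),(.49,.34,.36,2.64)])
E
```

```text
cam in tool [ 8.40473558e-02 -1.09481990e-05 -1.44443151e-01] fwd [-3.09481734e-01 -1.07369372e-04  9.50905382e-01]
19
43 -23 -15 -0.113; 46 -18 -15 -0.113; 47 -12 -15 -0.113; 48 -7 -15 -0.113; 49 -1 -15 -0.113; 49 4 -15 -0.113; 48 10 -15 -0.113; 47 15 -15 -0.113; 52 -16 -0 -0.135; 53 -9 -0 -0.135; 54 -2 -0 -0.135; 54 6 -0 -0.135; 52 13 -0 -0.135; 50 20 -0 -0.135; 47 26 -0 -0.135; 43 32 -0 -0.135; 38 38 -0 -0.135; 33 43 -0 -0.135; 27 47 -0 -0.135
```

Request:
servo_tool(
  targets="43 -23 -15 -0.113; 46 -18 -15 -0.113; 47 -12 -15 -0.113; 48 -7 -15 -0.113; 49 -1 -15 -0.113; 49 4 -15 -0.113; 48 10 -15 -0.113; 47 15 -15 -0.113; 52 -16 0 -0.135; 53 -9 0 -0.135; 54 -2 0 -0.135; 54 6 0 -0.135; 52 13 0 -0.135; 50 20 0 -0.135; 47 26 0 -0.135; 43 32 0 -0.135; 38 38 0 -0.135; 33 43 0 -0.135; 27 47 0 -0.135",
  hand=1,
)

```text
time: 2.52
tool_pos: [0.4705, 0.3698, 0.3634]
tool_rot: [3.138, -0.005, 2.704]
contact_force: [0.9, -0.3, 0.3]
opening: 0.0917
```

```bash
python3 - <<'E'
from h import *
from cell import telemetry,cams
s=telemetry.observe();print(s["time"],s["tool_pos"],s["tool_rot"],s["qpos"],s["qvel"].round(2))
plan(s["tool_pos"],s["tool_rot"][2],[(.50,.37,.36,2.64)])
E
```

```text
2.525 [0.47047327 0.36984301 0.36343942] [ 3.13777677 -0.00517923  2.70360837] [ 0.53490379  0.43015245  1.05922152  0.00644996  1.65197856 -0.59737456] [ 0.66  0.6  -0.9  -0.    0.3  -0.44]
1
-27 13 3 0.064
```

Still moving slightly, so I let it settle, then look with the wrist camera.

Request:
servo_tool(
  targets="-10 5 3 0.06; 0 0 0 0",
)

```text
time: 2.78
tool_pos: [0.4805, 0.3743, 0.358]
tool_rot: [3.14, -0.008, 2.65]
contact_force: [-0.1, -0.8, 0.3]
opening: 0.0918
```

```bash
python3 - <<'E'
from h import *
from cell import telemetry,cams
p=cams.read_camera("wrist");s=telemetry.observe();pickle.dump((p,s),open("p1.pkl","wb"))
print(s["time"],s["tool_pos"],s["tool_rot"],s["qvel"].round(2))
cv2.imwrite("pics/w1.png",p["color"][:,:,::-1])
for q in("lamp","lamp_grip"):
    for r in cams.cut_out(p,q): print(q,r["score"],r["extent"])
E
```

```text
2.825 [0.48014085 0.37423094 0.35830955] [ 3.14000666 -0.00800697  2.65052953] [-0.01 -0.02  0.01  0.    0.   -0.  ]
lamp 0.72 [341.6, 230.4, 73.5, 129.9]
lamp_grip 0.74 [340.1, 229.0, 70.9, 127.4]
```

View pics/w1.png

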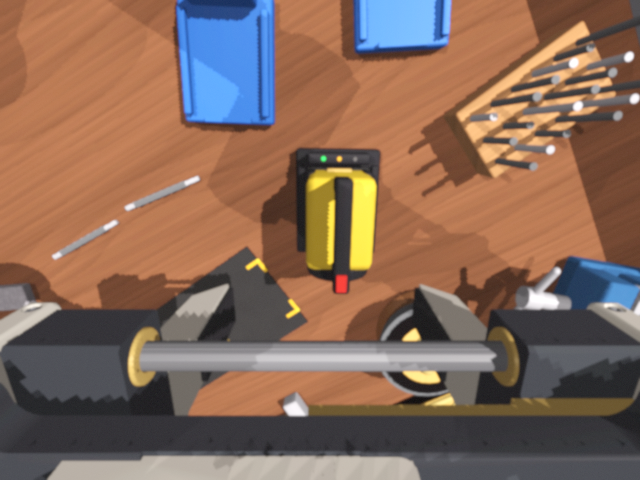

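The wrist view shows the lamp's black bar from (343,178) to (342,292), with the red button at the front end. I measure its centreline next.

```bash
python3 - <<'E'
from h import *
p,s=pickle.load(open("p1.pkl","rb"))
im=p["color"].astype(int)
P=[]
for v in range(185,292,6):
    row=im[v,300:380]
    dark=(row.max(1)<70)|((row[:,0]>150)&(row[:,1]<70))
    # component nearest column 342
    c=42
    if not dark[c]: print(v,'x');continue
    a=c
    while dark[a-1]:a-=1
    b=c
    while dark[b+1]:b+=1
    print(v,300+a,300+b,end=' | ');P.append(((600+a+b)/2,v))
c=im[165:300,325:360][:,:,::-1].astype(np.uint8)
cv2.imwrite("pics/w1c.png",cv2.resize(c,None,fx=4,fy=4,interpolation=cv2.INTER_CUBIC))
E
```

```text
185 335 343 | 191 335 350 | 197 336 350 | 203 336 350 | 209 336 349 | 215 336 349 | 221 336 349 | 227 336 349 | 233 336 348 | 239 335 348 | 245 335 348 | 251 335 348 | 257 335 348 | 263 334 347 | 269 332 348 | 275 337 346 | 281 336 347 | 287 336 346 |
```

View pics/w1c.png

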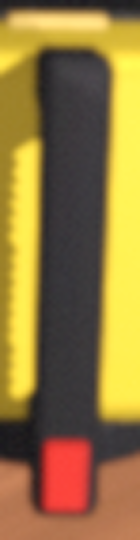

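```bash
python3 - <<'E'
from h import *
p,s=pickle.load(open("p1.pkl","rb"))
A=onplane(p,(343.3,177),.18);B=onplane(p,(341.2,293.5),.18)
A2=onplane(p,(343,195),.18);B2=onplane(p,(341.5,262),.18)
for a,b in((A,B),(A2,B2)):
    print(a,b,(a+b)/2,np.linalg.norm(a-b),np.arctan2(*(a-b)[[1,0]]))
# yellow top box
im=cv2.cvtColor(p["color"],cv2.COLOR_RGB2HSV)
m=cv2.inRange(im,(20,120,60),(35,255,255));m[:,:290]=0;m[:,390:]=0;m[300:]=0;m[:160]=0
n,l,st,ce=cv2.connectedComponentsWithStats(m);print(st[1:][st[1:,4]>200])
pts=cv2.findNonZero(m);r=cv2.minAreaRect(pts);print(r)
print("spot/marks seen", [onplane(p,q,.004) for q in((263,258),(299,311))])
E
```

```text
[0.44939944 0.41217155 0.18      ] [0.55465541 0.35570456 0.18      ] [0.50202742 0.38393805 0.18      ] 0.11944596796340018 2.6491941471605247
[0.46425283 0.40422937 0.18      ] [0.52378799 0.37195836 0.18      ] [0.49402041 0.38809386 0.18      ] 0.06771893029624419 2.6448738810852124
[[ 305  168   72  103 5468]]
((337.0808410644531, 232.38009643554688), (76.13766479492188, 144.29942321777344), 7.431407928466797)
spot/marks seen [array([0.52434702, 0.24534106, 0.004     ]), array([0.63073795, 0.24930457, 0.004     ])]
```

```bash
python3 - <<'E'
from h import *
from cell import telemetry
s=telemetry.observe()
plan(s["tool_pos"],s["tool_rot"][2],[(.502,.384,.25,2.647),(.502,.384,.167,2.647)],step=45)
E
```

```text
5
-5 7 36 0.001; -5 7 36 0.001; -5 7 36 0.001; 0 0 41 -0.000; 0 0 41 -0.000
```

Request:
servo_tool(
  targets="-5 7 36 0; -5 7 36 0; -5 7 36 0; 0 0 20 0; 0 0 0 0",
)

```text
time: 3.55
tool_pos: [0.5041, 0.3825, 0.2323]
tool_rot: [3.134, -0.004, 2.647]
contact_force: [-0.4, 0.5, 0.3]
opening: 0.0917
```

```bash
python3 - <<'E'
from h import *
from cell import telemetry,cams
p=cams.read_camera("wrist");s=telemetry.observe()
print(s["time"],s["tool_pos"],s["tool_rot"])
cv2.imwrite("pics/w2.png",p["color"][:,:,::-1])
plan(s["tool_pos"],s["tool_rot"][2],[(.502,.384,.167,2.647)],step=30)
print(proj(p,[[.502,.384,.18]]))
E
```

```text
3.6 [0.50454146 0.38279435 0.23349303] [ 3.13175171e+00 -2.64386461e-03  2.64703832e+00]
3
1 -0 22 0.000; 1 -0 22 0.000; 1 -0 22 0.000
[[323.44706999 270.94272681]]
```

View pics/w2.png

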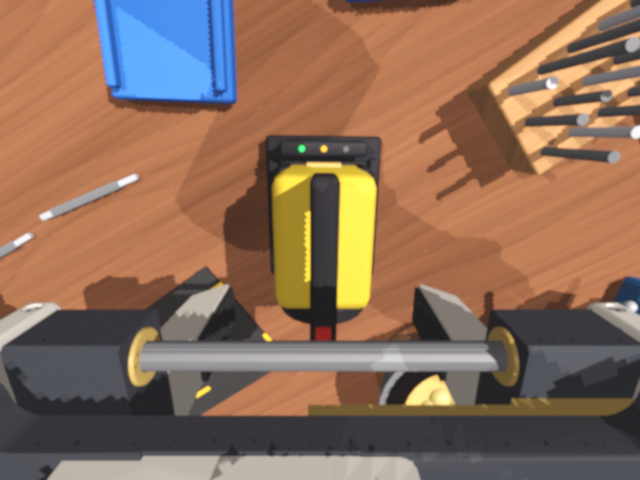

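The bar is centred between the fingers (column 323). I descend, close and check.

Request:
servo_tool(
  targets="1 0 22 0; 1 0 22 0; 1 0 22 0; 0 0 0 0",
)

```text
time: 4.1
tool_pos: [0.505, 0.3854, 0.1744]
tool_rot: [3.121, 0.004, 2.646]
contact_force: [-0.2, -0.4, 0.1]
opening: 0.0921
```

Request:
servo_tool(
  targets="0 0 0 0; 0 0 0 0; 0 0 0 0; 0 0 0 0; 0 0 0 0",
  hand=0,
  squeeze=40,
)

```text
time: 4.72
tool_pos: [0.507, 0.3862, 0.1799]
tool_rot: [3.114, 0.008, 2.646]
contact_force: [0.6, -0.0, -0.4]
opening: 0.0466
```

```bash
python3 - <<'E'
from cell import telemetry
s=telemetry.observe();print(s)
E
```

```text
{'time': 4.725, 'qpos': array([ 0.52723013,  0.58035654,  1.30695973,  0.00787974,  1.22604062,
       -0.55062766]), 'qvel': array([ 0.00047362, -0.0021548 , -0.00125667,  0.00045401,  0.00174304,
       -0.0013288 ]), 'joint_efforts': array([-6.02923610e-03, -5.49568427e+01, -2.43829536e+01,  8.01842823e-02,
       -5.91972889e-02,  2.03989897e-03]), 'tool_pos': array([0.50696332, 0.38616965, 0.17992225]), 'tool_rot': array([3.11361929, 0.00838506, 2.64597843]), 'contact_force': array([ 0.58270382, -0.04871181, -0.37655788]), 'torque': array([ 0.08215871, -0.14183909,  0.05578428]), 'opening': 0.04664945915096684}
```

Request:
servo_tool(
  targets="0 0 0 0",
  hand=0.7,
)

```text
time: 4.85
tool_pos: [0.5069, 0.3862, 0.1799]
tool_rot: [3.114, 0.008, 2.646]
contact_force: [-0.3, 0.4, -0.1]
opening: 0.0524
```

```bash
python3 - <<'E'
from cell import telemetry
s=telemetry.observe();print(s)
E
```

```text
{'time': 4.85, 'qpos': array([ 0.52727722,  0.58039669,  1.30691262,  0.00790734,  1.22611624,
       -0.55064558]), 'qvel': array([ 0.00048054, -0.00059707,  0.00028344, -0.00052144, -0.00043783,
       -0.00050738]), 'joint_efforts': array([-2.37027758e-03, -5.49278462e+01, -2.43623006e+01,  8.06049840e-02,
       -5.78027288e-02,  1.93222535e-03]), 'tool_pos': array([0.50693877, 0.38619904, 0.17991298]), 'tool_rot': array([3.11366429, 0.00832724, 2.64603579]), 'contact_force': array([-0.29998352,  0.3582819 , -0.08564437]), 'torque': array([ 0.07510996, -0.22026217,  0.01330599]), 'opening': 0.052403090989608304}
```

The tool has tilted 0.028 rad while descending. Each row starts from the pose measured mid-motion, so the errors add up. I go up and reverse it, then come down in settled steps.

Request:
servo_tool(
  targets="0 0 -30 0; 0 0 -30 0; 0 0 0 0",
  hand=1,
)

```text
time: 5.22
tool_pos: [0.5054, 0.3848, 0.2403]
tool_rot: [3.115, 0.007, 2.646]
contact_force: [0.3, -0.8, 0.1]
opening: 0.0817
```

```bash
cat > st.py <<'E'
from cell import telemetry,cams
from h import *
import sys
for _ in range(int(sys.argv[1]) if len(sys.argv)>1 else 1): cams.read_camera("wrist")
s=telemetry.observe()
print("%.2f"%s["time"],s["tool_pos"].round(4),s["tool_rot"].round(4),"tilt %.4f"%(s["qpos"][[1,2,4]].sum()-np.pi),"q4 %.4f"%s["qpos"][3],s["contact_force"].round(1),round(s["opening"],4))
if len(sys.argv)>5:
    plan(s["tool_pos"],s["tool_rot"][2],[tuple(map(float,sys.argv[2:6]))],step=float(sys.argv[6]) if len(sys.argv)>6 else 55)
E
python3 st.py 1; python3 st.py 1;python3 st.py 1
```

```text
5.28 [0.5048 0.3844 0.2386] [3.118  0.0056 2.6461] tilt -0.0230 q4 0.0076 [-0.2 -0.1  0. ] 0.0855
5.33 [0.5043 0.3841 0.2374] [3.12   0.0045 2.646 ] tilt -0.0207 q4 0.0076 [ 0.2  0.5 -0.5] 0.0891
5.38 [0.5041 0.384  0.2367] [3.1212 0.0038 2.646 ] tilt -0.0194 q4 0.0076 [ 0.4 -0.6  0.3] 0.0909
```

Request:
servo_tool(
  targets="0 0 -40 0; 0 0 -40 0; 0 0 -20 0; 0 0 0 0",
)

```text
time: 5.88
tool_pos: [0.5017, 0.3817, 0.3319]
tool_rot: [3.132, -0.003, 2.646]
contact_force: [0.4, 0.1, 0.1]
opening: 0.0921
```

```bash
python3 st.py 4 .502 .384 .167 2.647 
```

```text
6.08 [0.501  0.3812 0.3298] [ 3.1355 -0.005   2.6459] tilt -0.0026 q4 0.0074 [ 0.2 -0.7  0.1] 0.0915
3
0 1 54 -0.000; 0 1 54 -0.000; 0 1 54 -0.000
```

Request:
servo_tool(
  targets="0 1 60 0",
)

```text
time: 6.2
tool_pos: [0.5033, 0.3837, 0.2727]
tool_rot: [3.127, 0.0, 2.646]
contact_force: [0.2, 0.8, -1.2]
opening: 0.0916
```

```bash
python3 st.py 4; python3 st.py 1 
```

```text
6.40 [0.5012 0.3825 0.2694] [ 3.1378 -0.0064  2.646 ] tilt 0.0001 q4 0.0075 [0.3 0.4 0.4] 0.0918
6.45 [0.5021 0.383  0.2714] [ 3.134 -0.004  2.646] tilt -0.0044 q4 0.0074 [0.6 0.2 0.6] 0.0916
```

Request:
servo_tool(
  targets="0 1 58 0",
)

```text
time: 6.58
tool_pos: [0.5066, 0.3867, 0.2206]
tool_rot: [3.12, 0.005, 2.646]
contact_force: [0.6, -0.3, 0.3]
opening: 0.0918
```

```bash
python3 st.py 5 .502 .384 .167 2.647 
```

```text
6.83 [0.5039 0.3851 0.2166] [ 3.1302e+00 -1.8000e-03  2.6460e+00] tilt -0.0088 q4 0.0076 [0.5 0.4 0.6] 0.0922
1
1 -2 50 -0.001
```

Request:
servo_tool(
  targets="1 -2 51 0",
)

```text
time: 6.95
tool_pos: [0.5062, 0.3867, 0.1726]
tool_rot: [3.117, 0.006, 2.646]
contact_force: [0.1, -0.6, -0.6]
opening: 0.0918
```

```bash
python3 st.py 6 .502 .384 .167 2.647 
```

```text
7.25 [0.5036 0.3852 0.1688] [3.1262e+00 7.0000e-04 2.6460e+00] tilt -0.0135 q4 0.0079 [ 0.3  0.8 -0.3] 0.0918
1
1 -2 2 -0.001
```

Request:
servo_tool(
  targets="1 -2 2 0; 0 0 0 0",
)

```text
time: 7.5
tool_pos: [0.5029, 0.3846, 0.17]
tool_rot: [3.122, 0.003, 2.646]
contact_force: [-0.3, -0.4, 0.2]
opening: 0.0919
```

```bash
python3 st.py 2 .502 .384 .167 2.647 
```

```text
7.60 [0.503  0.3846 0.1698] [3.1218 0.0033 2.646 ] tilt -0.0186 q4 0.0080 [ 1.   0.3 -0.5] 0.0917
1
1 -1 3 -0.001
```

Request:
servo_tool(
  targets="0 0 0 0; 0 0 0 0; 0 0 0 0; 0 0 0 0; 0 0 0 0; 0 0 0 0; 0 0 0 0; 0 0 0 0",
  hand=0,
  squeeze=40,
)

```text
time: 8.6
tool_pos: [0.5028, 0.3843, 0.1695]
tool_rot: [3.123, 0.003, 2.646]
contact_force: [-0.3, -1.8, -2.3]
opening: 0.0176
```

```bash
python3 st.py 2 .502 .384 .167 2.647 
```

```text
8.70 [0.5029 0.3844 0.1695] [3.1228e+00 3.0000e-03 2.6462e+00] tilt -0.0176 q4 0.0077 [ 0.8 -0.1 -0.2] 0.0179
1
1 -1 2 -0.001
```

Request:
servo_tool(
  targets="0 0 -40 0",
)

```text
time: 8.82
tool_pos: [0.5001, 0.3826, 0.2051]
tool_rot: [3.132, -0.003, 2.646]
contact_force: [-0.3, -0.8, -6.4]
opening: 0.018
```

```bash
python3 st.py 6
```

```text
9.12 [0.5014 0.3833 0.2071] [3.1263e+00 8.0000e-04 2.6462e+00] tilt -0.0135 q4 0.0076 [-0.1  0.3 -7.6] 0.0174
```

Request:
servo_tool(
  targets="0 0 -40 0",
)

```text
time: 9.25
tool_pos: [0.4988, 0.3815, 0.2416]
tool_rot: [3.137, -0.006, 2.646]
contact_force: [0.8, 0.9, -7.1]
opening: 0.0177
```

```bash
python3 st.py 6 .55 .28 .25 2.16
```

```text
9.55 [0.5003 0.3823 0.2446] [ 3.1295e+00 -1.3000e-03  2.6461e+00] tilt -0.0096 q4 0.0075 [-0.3  0.  -7.6] 0.0174
3
-31 -22 -2 0.162; -34 -17 -2 0.162; -36 -11 -2 0.162
```

```bash
python3 - <<'E'
from h import *
plan([.5003,.3823,.2446],2.646,[(.54,.28,.24,2.166),(.58,.177,.24,1.686)],step=40,ystep=.121)
E
```

```text
8
-21 -18 1 0.120; -23 -15 1 0.120; -25 -12 1 0.120; -26 -9 1 0.120; -27 -6 -0 0.120; -27 -3 -0 0.120; -28 0 -0 0.120; -27 4 -0 0.120
```

Request:
servo_tool(
  targets="-21 -18 0 0.12; -23 -15 0 0.12; -25 -12 0 0.12; -26 -9 0 0.12",
)

```text
time: 10.05
tool_pos: [0.5381, 0.2779, 0.2352]
tool_rot: [-3.14, -0.009, 2.156]
contact_force: [-0.1, -0.7, -7.0]
opening: 0.0177
```

```bash
python3 st.py 4 .58 .177 .235 1.686 30
```

```text
10.25 [0.5382 0.2783 0.2357] [-3.1403 -0.0096  2.1588] tilt 0.0036 q4 0.0092 [ 1.1  0.2 -7.3] 0.0175
4
-27 -5 0 0.118; -27 -2 0 0.118; -27 1 0 0.118; -27 4 0 0.118
```

Request:
servo_tool(
  targets="-27 -5 -2 0.12; -27 -2 -2 0.12; -27 1 -2 0.12; -27 4 -2 0.11",
)

```text
time: 10.75
tool_pos: [0.5775, 0.1802, 0.2388]
tool_rot: [-3.13, -0.01, 1.685]
contact_force: [0.1, -1.0, -6.7]
opening: 0.0176
```

```bash
python3 - <<'E'
from h import *
from cell import cams
d={n:cams.read_camera(n) for n in("scene","side","wrist","wrist")};pickle.dump(d,open("p2.pkl","wb"))
for n in d:cv2.imwrite(f"pics/{n}2.png",d[n]["color"][:,:,::-1])
c=d["scene"]["color"][180:350,190:400,::-1];cv2.imwrite("pics/s2c.png",cv2.resize(c,None,fx=3.5,fy=3.5,interpolation=cv2.INTER_CUBIC))
E
python3 st.py 1 .58 .177 .18 1.686 30
```

```text
11.00 [0.5772 0.1808 0.239 ] [-3.1303 -0.01    1.6886] tilt 0.0107 q4 0.0108 [-0.1  0.8 -7.6] 0.0174
2
-2 1 30 0.001; -2 1 30 0.001
```

View pics/s2c.png

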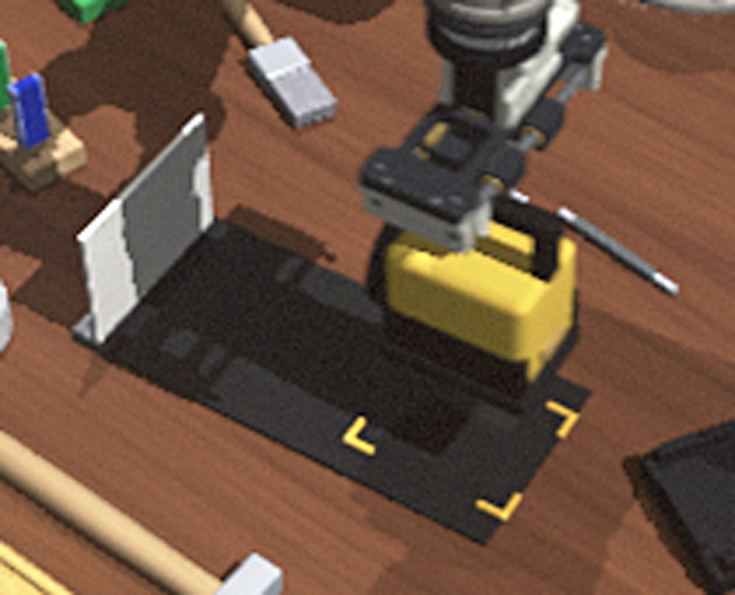

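View pics/wrist2.png

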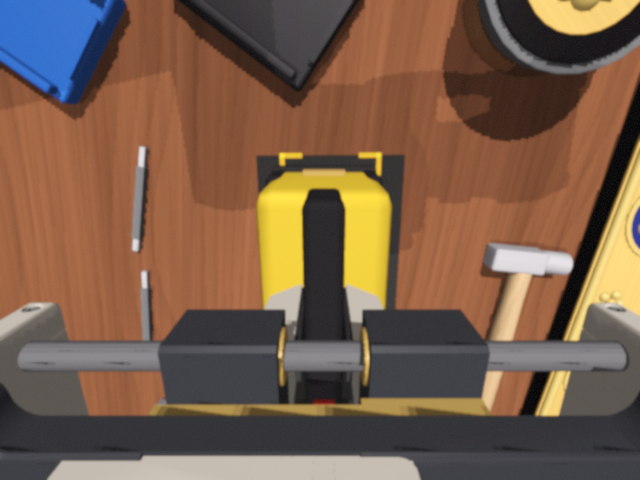

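The wrist view shows both rear marks beyond the lamp: outer corners near (280,154) and (382,154), and the mat's rear edge near row 156. I use these to refine the target.

```bash
python3 - <<'E'
from h import *
d=pickle.load(open("p2.pkl","rb"));p=d["wrist"]
c=p["color"][145:185,245:415,::-1];cv2.imwrite("pics/w3c.png",cv2.resize(c,None,fx=4.5,fy=4.5,interpolation=cv2.INTER_CUBIC))
hsv=cv2.cvtColor(p["color"],cv2.COLOR_RGB2HSV)
E
```

```text
(no output)
```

View pics/w3c.png

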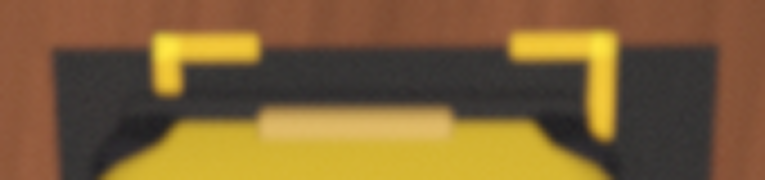

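```bash
python3 - <<'E'
from h import *
from cell import telemetry
d=pickle.load(open("p2.pkl","rb"));p=d["wrist"];S=d["scene"]
def rep(L,R,w):
    L=onplane(p,L,.004);R=onplane(p,R,.004);v=R-L;yaw=np.arctan2(v[1],v[0])-np.pi/2
    m=(L+R)/2;print(L[:2],R[:2],"width",np.linalg.norm(v),w,"yaw",yaw,"spot",m+.065*np.array([np.cos(yaw),np.sin(yaw),0]))
rep((281.9,154.8),(378.2,154.6),.104)
rep((256.4,155.5),(404.2,155.3),.16)
# refit with scene: marks as centreline (outer +3mm), board
S0=pickle.load(open("p0.pkl","rb"))["scene"]
a=cr(205,205,5,[(530,362),(417,500),(750,470),(650,615)]);b=cr(205,205,5,[(213,42),(42,213),(233,187),(68,362)])
e=2.5
M=np.array([[65+e,-52-e,4],[65+e,52+e,4],[-65-e,-52-e,4],[-65-e,52+e,4]])/1e3
B=np.array([[272,-75,120],[272,75,120],[272,-75,4],[272,75,4]])/1e3
wp=np.array([(281.9,154.8),(378.2,154.6),(256.4,155.5),(404.2,155.3)])
WM=np.array([[-65,-52,4],[-65,52,4],[-65,-80,4],[-65,80,4]])/1e3
for ww in(0,1):
  f=lambda v:np.r_[(proj(S0,W(v,M))-a).ravel(),(proj(S0,W(v,B))-b).ravel(),ww*(proj(p,W(v,WM))-wp).ravel()]
  r=least_squares(f,[.58,.18,-1.45]);print(r.x,f(r.x).round(1))
E
```

```text
[0.52342522 0.23626682] [0.62614138 0.24847944] width 0.10343963742495171 0.104 yaw -1.4524550899863293 spot [0.58245754 0.17782775 0.004     ]
[0.49615897 0.23234396] [0.65391132 0.2509913 ] width 0.15885063610141936 0.16 yaw -1.4531358836185932 spot [0.58266544 0.17711704 0.004     ]
[ 0.57954496  0.17625472 -1.45182361] [-0.7 -0.2 -0.3  0.2  0.2 -0.7 -0.7  0.1  1.1 -0.6  0.8  0.5 -0.5  0.3
 -0.   0.6 -0.   0.  -0.   0.  -0.   0.  -0.   0. ]
[ 0.5818939   0.17726216 -1.45823179] [-0.8  0.4 -0.6  0.8  0.   0.3 -1.1  1.   1.3 -0.3  0.7  0.7 -0.2  0.7
 -0.1  0.8 -0.5  0.2 -0.   0.8 -1.  -0.6  0.1  0.2]
```

```bash
cat >> st.py <<'E'
up=lambda r: Ro.from_euler('xyz',r).as_matrix().T@[0,0,1]
g=up([3.1228,.003,2.6462]);n=up(s["tool_rot"]);print("lamp tilt dev (tool x,y):",(n-g)[:2].round(4))
E
python3 st.py 0 .581 .177 .175 1.6876 30
```

```text
11.00 [0.5772 0.1808 0.239 ] [-3.1303 -0.01    1.6886] tilt 0.0107 q4 0.0108 [-0.1  0.8 -7.6] 0.0174
3
-1 1 21 0.000; -1 1 21 0.000; -1 1 21 0.000
lamp tilt dev (tool x,y): [ 0.013  -0.0301]
```

Request:
servo_tool(
  targets="-1 1 22 0; -1 1 22 0; -1 0 16 0; 0 0 0 0",
)

```text
time: 11.5
tool_pos: [0.5771, 0.1836, 0.1768]
tool_rot: [-3.13, -0.012, 1.698]
contact_force: [0.2, 0.2, -6.9]
opening: 0.0176
```

```bash
python3 st.py 4 .581 .177 .158 1.6876 30
```

```text
11.70 [0.5788 0.1832 0.1794] [-3.1354 -0.0118  1.697 ] tilt 0.0056 q4 0.0128 [-0.5 -0.  -6.3] 0.0176
1
-6 1 21 0.009
lamp tilt dev (tool x,y): [ 0.0148 -0.025 ]
```

Request:
servo_tool(
  targets="-3 1 -50 0.005",
)

```text
time: 11.82
tool_pos: [0.5784, 0.1797, 0.2264]
tool_rot: [-3.126, -0.011, 1.692]
contact_force: [2.2, -0.4, -6.4]
opening: 0.0174
```

```bash
python3 st.py 7 .581 .177 .158 1.6876 30
```

```text
12.18 [0.5796 0.1797 0.2277] [-3.1322 -0.0116  1.6922] tilt 0.0089 q4 0.0124 [-0.1  0.2 -7.2] 0.0177
3
-1 0 23 0.002; -1 0 23 0.002; -1 0 23 0.002
lamp tilt dev (tool x,y): [ 0.0146 -0.0282]
```

Request:
servo_tool(
  targets="-1 0 15 0.002; -1 0 15 0.002; -1 0 15 0; -1 0 15 0; 0 0 0 0; 0 0 0 0",
)

```text
time: 12.92
tool_pos: [0.5774, 0.1758, 0.1589]
tool_rot: [-3.124, -0.011, 1.688]
contact_force: [-0.5, -0.5, -6.8]
opening: 0.0175
```

```bash
python3 st.py 4 .581 .177 .158 1.6876 30
```

```text
13.12 [0.5774 0.1758 0.1593] [-3.1247 -0.0113  1.6879] tilt 0.0164 q4 0.0129 [ 0.1 -0.1 -7. ] 0.0181
1
1 4 1 0.000
lamp tilt dev (tool x,y): [ 0.0143 -0.0357]
```

Request:
servo_tool(
  targets="0 2 -45 0",
)

```text
time: 13.25
tool_pos: [0.578, 0.1752, 0.2014]
tool_rot: [-3.116, -0.011, 1.688]
contact_force: [1.8, -0.2, -6.2]
opening: 0.0175
```

```bash
python3 st.py 7 .581 .177 .158 1.6876 30
```

```text
13.60 [0.5791 0.1755 0.2025] [-3.1214 -0.0111  1.6878] tilt 0.0197 q4 0.0125 [ 0.8 -0.3 -6.8] 0.0177
2
1 1 22 0.000; 1 1 22 0.000
lamp tilt dev (tool x,y): [ 0.0141 -0.0389]
```

Request:
servo_tool(
  targets="0 1 50 0; 0 0 -10 0",
)

```text
time: 13.85
tool_pos: [0.5788, 0.176, 0.1604]
tool_rot: [-3.12, -0.011, 1.688]
contact_force: [0.7, -0.2, -6.0]
opening: 0.018
```

```bash
python3 st.py 4 .581 .177 .158 1.6876 30
```

```text
14.05 [0.5823 0.1764 0.1659] [-3.132  -0.0116  1.6878] tilt 0.0091 q4 0.0128 [-0.5  0.  -7.5] 0.0178
1
1 -1 8 0.000
lamp tilt dev (tool x,y): [ 0.0145 -0.0284]
```

Request:
servo_tool(
  targets="0 -1 -35 0",
)

```text
time: 14.18
tool_pos: [0.5799, 0.1755, 0.1989]
tool_rot: [-3.125, -0.011, 1.688]
contact_force: [1.1, 0.6, -6.6]
opening: 0.0178
```

```bash
python3 st.py 6 .581 .177 .158 1.6876 30
```

```text
14.47 [0.5809 0.1758 0.1996] [-3.1296 -0.0114  1.6878] tilt 0.0115 q4 0.0125 [ 0.4  0.6 -7. ] 0.0178
2
1 0 21 0.000; 1 0 21 0.000
lamp tilt dev (tool x,y): [ 0.0144 -0.0308]
```

Request:
servo_tool(
  targets="0 1 50 0; 0 0 -15 0",
)

```text
time: 14.72
tool_pos: [0.5807, 0.1761, 0.1618]
tool_rot: [-3.127, -0.011, 1.688]
contact_force: [0.7, -0.2, -8.0]
opening: 0.0175
```

```bash
python3 st.py 4 .581 .177 .158 1.6876 30
```

```text
14.93 [0.5844 0.1767 0.1681] [-3.1407 -0.012   1.6878] tilt 0.0004 q4 0.0129 [-0.2  0.5 -7. ] 0.0178
1
1 -3 10 0.000
lamp tilt dev (tool x,y): [ 0.015  -0.0197]
```

Request:
servo_tool(
  targets="1 -2 -35 0",
)

```text
time: 15.05
tool_pos: [0.5806, 0.1767, 0.2009]
tool_rot: [-3.134, -0.012, 1.688]
contact_force: [1.0, 0.5, -6.3]
opening: 0.0177
```

```bash
python3 st.py 6 .581 .177 .158 1.6876 30
```

```text
15.35 [0.5817 0.1769 0.2017] [-3.1384 -0.0118  1.6878] tilt 0.0027 q4 0.0125 [-0.2 -1.  -6.8] 0.0178
2
0 -0 22 0.000; 0 -0 22 0.000
lamp tilt dev (tool x,y): [ 0.0148 -0.022 ]
```

Request:
servo_tool(
  targets="0 -1 53 0; 0 0 -12 0",
)

```text
time: 15.6
tool_pos: [0.5798, 0.177, 0.1578]
tool_rot: [-3.136, -0.012, 1.688]
contact_force: [-1.1, -0.3, -6.8]
opening: 0.0177
```

```bash
python3 st.py 5 .581 .177 .152 1.6876 30
```

```text
15.85 [0.5838 0.1778 0.1644] [ 3.1331 -0.0125  1.6878] tilt -0.0090 q4 0.0130 [-1.3  0.1 -6.1] 0.0178
1
-0 -3 12 0.000
lamp tilt dev (tool x,y): [ 0.0155 -0.0103]
```

Request:
servo_tool(
  targets="0 -2 8 0",
)

```text
time: 15.98
tool_pos: [0.5824, 0.1777, 0.1572]
tool_rot: [3.131, -0.013, 1.688]
contact_force: [0.5, -0.8, -6.7]
opening: 0.0175
```

```bash
python3 st.py 4 .581 .177 .152 1.6876 30
```

```text
16.18 [0.5815 0.1776 0.156 ] [ 3.134  -0.0124  1.6878] tilt -0.0081 q4 0.0131 [ 0.5  0.4 -6.6] 0.0176
1
-1 -1 4 0.000
lamp tilt dev (tool x,y): [ 0.0154 -0.0112]
```

Request:
servo_tool(
  targets="-1 0 3 0",
)

```text
time: 16.3
tool_pos: [0.5819, 0.1767, 0.1533]
tool_rot: [3.133, -0.012, 1.688]
contact_force: [-0.5, 0.3, -7.4]
opening: 0.0176
```

```bash
python3 st.py 4 .581 .177 .152 1.6876 30
```

```text
16.50 [0.5817 0.1766 0.1529] [ 3.1342 -0.0124  1.6878] tilt -0.0080 q4 0.0132 [ 0.6 -0.4 -6.1] 0.0176
1
0 -1 1 0.000
lamp tilt dev (tool x,y): [ 0.0154 -0.0114]
```

Request:
servo_tool(
  targets="0 -1 2 0; 0 0 1 0",
)

```text
time: 16.75
tool_pos: [0.5807, 0.1765, 0.1499]
tool_rot: [3.134, -0.012, 1.688]
contact_force: [0.0, 0.5, -7.5]
opening: 0.0178
```

```bash
python3 st.py 3 .581 .177 .152 1.6876 30
```

```text
16.90 [0.5809 0.1766 0.15  ] [ 3.1336 -0.0124  1.6878] tilt -0.0085 q4 0.0132 [ 0.2 -0.9 -6.2] 0.0173
1
0 0 -2 0.000
lamp tilt dev (tool x,y): [ 0.0154 -0.0108]
```

Request:
servo_tool(
  targets="0 0 1 0; 0 0 1 0",
)

```text
time: 17.15
tool_pos: [0.581, 0.1766, 0.1481]
tool_rot: [3.133, -0.012, 1.688]
contact_force: [0.3, -0.1, -6.7]
opening: 0.0177
```

```bash
python3 st.py 3; python3 - <<'E'
from h import *
from cell import cams
p=cams.read_camera("scene");c=p["color"][190:330,200:400,::-1];cv2.imwrite("pics/s5.png",cv2.resize(c,None,fx=4,fy=4,interpolation=cv2.INTER_CUBIC))
E
```

```text
17.30 [0.581  0.1766 0.1481] [ 3.1334 -0.0125  1.6877] tilt -0.0088 q4 0.0133 [-0.1  0.5 -6.3] 0.0174
lamp tilt dev (tool x,y): [ 0.0155 -0.0106]
```

View pics/s5.png

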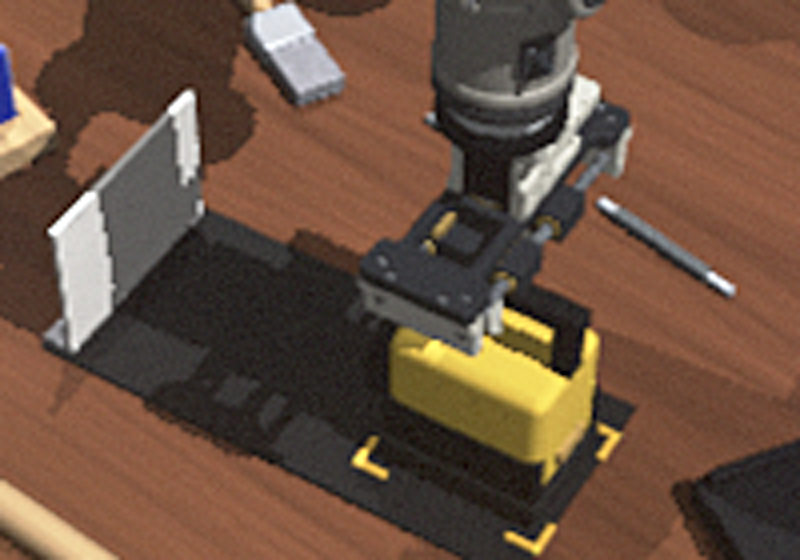

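Request:
servo_tool(
  targets="0 0 1 0; 0 0 1 0; 0 0 1 0",
)

```text
time: 17.73
tool_pos: [0.5811, 0.1767, 0.1451]
tool_rot: [3.133, -0.012, 1.688]
contact_force: [-0.7, -0.4, -6.4]
opening: 0.0177
```

```bash
python3 st.py 3
```

```text
17.88 [0.5811 0.1767 0.145 ] [ 3.1332 -0.0125  1.6878] tilt -0.0090 q4 0.0133 [-0.8 -0.  -6.8] 0.0174
lamp tilt dev (tool x,y): [ 0.0155 -0.0104]
```

```bash
python3 - <<'E'
from h import *
from cell import cams,telemetry
d={n:cams.read_camera(n) for n in("scene","side","wrist")};pickle.dump(d,open("p3.pkl","wb"))
def draw(n,x0,y0,x1,y1,f):
    p=d[n];c=cv2.resize(p["color"][y0:y1,x0:x1,::-1],None,fx=f,fy=f,interpolation=cv2.INTER_CUBIC)
    pose=(.581,.1767,-1.454)
    for z0,col in((.004,(0,255,0)),(.010,(255,0,255))):
        for z in(0,):
            L=np.array([[x,y,z0+z] for x,y in((.058,.042),(.058,-.042),(-.058,-.042),(-.058,.042))])
            q=((proj(p,W(pose,L))-[x0,y0]+.5)*f-.5).astype(np.int32)
            cv2.polylines(c,[q],True,col,1)
    cv2.imwrite(f"pics/m_{n}.png",c)
draw("scene",270,230,380,340,7);draw("side",280,200,370,290,7)
draw("wrist",200,100,440,340,2.5)
E
```

```text
(no output)
```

View pics/m_scene.png

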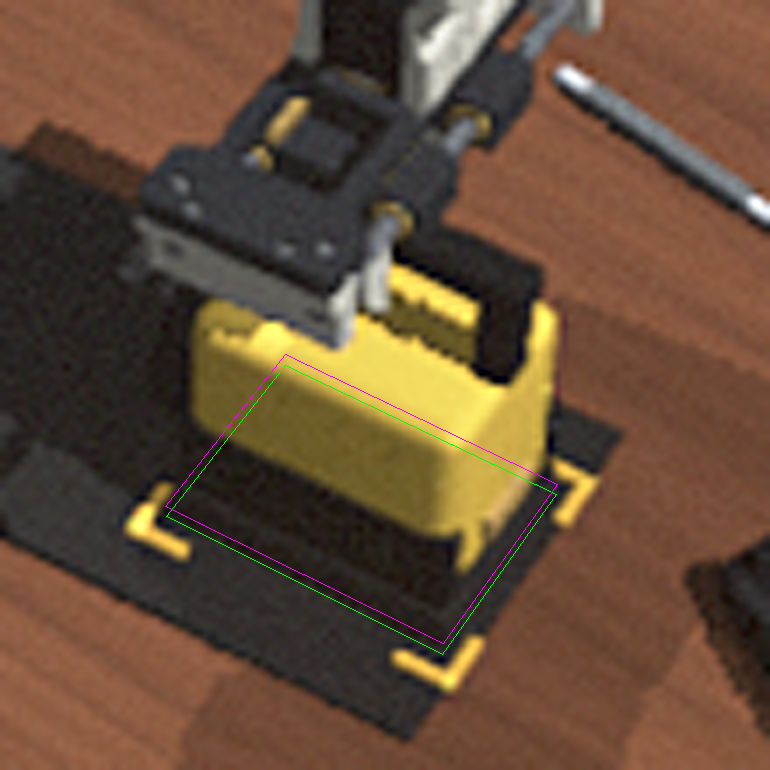

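View pics/m_side.png

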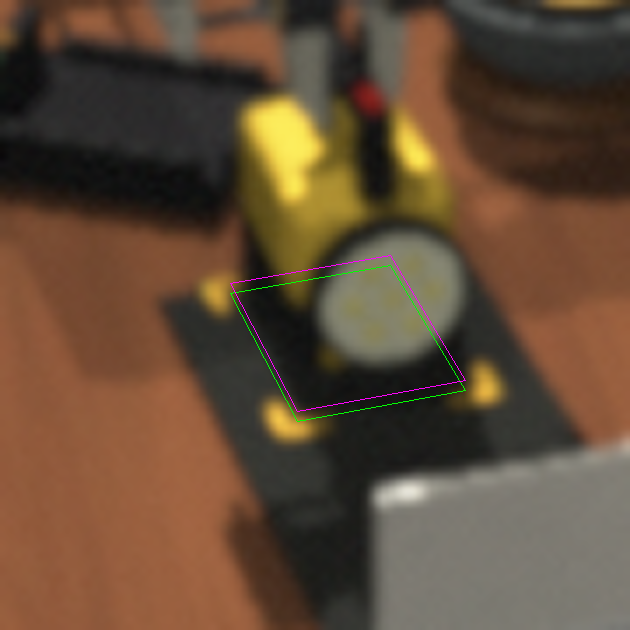

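View pics/m_wrist.png

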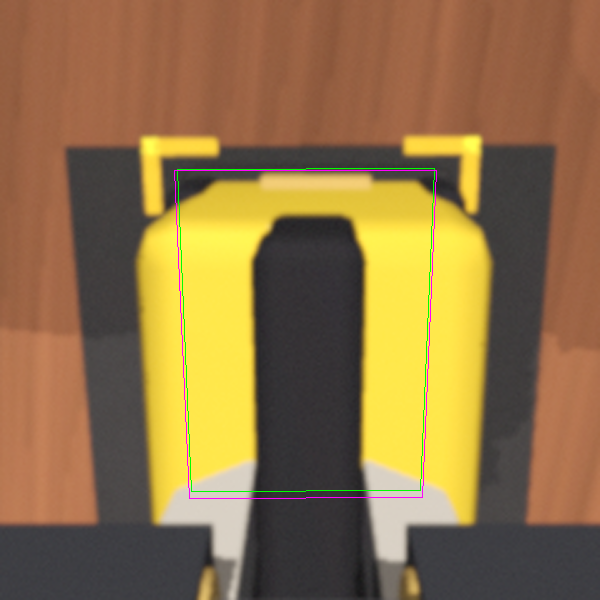

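```bash
python3 - <<'E'
from h import *
d=pickle.load(open("p3.pkl","rb"))
obs={"side":np.array([[280+391.5/7,200+295.5/7]])}
for z in(0,.004,.008,.012,.016,.02):
    print(z,(proj(d["side"],W((.581,.1767,-1.454),[[.07,0,.065+z]])).round(1)),obs["side"].round(1), proj(d["scene"],W((.581,.1767,-1.454),[[-.0597,.009,.158+z],[-.0597,-.009,.158+z]])).round(1).tolist())
print("scene bar rear corners", 270+545/7,230+268/7, 270+500/7,230+300/7)
# same check at start
d0=pickle.load(open("p0.pkl","rb"))
for z in(.014,.018,.022,.026): print(z,proj(d0["side"],W((.502,.384,-.4945),[[.07,0,.065+z]])).round(1),265+405/8,165+308/8,
  proj(d0["scene"],W((.502,.384,-.4945),[[.07,0,.065+z]])).round(1),365+125/6,260+308/6)
E
```

```text
0 [[335.3 244.3]] [[335.9 242.2]] [[343.1, 274.5], [346.8, 269.5]]
0.004 [[335.3 243.3]] [[335.9 242.2]] [[343.2, 273.4], [346.9, 268.4]]
0.008 [[335.3 242.2]] [[335.9 242.2]] [[343.3, 272.3], [347.0, 267.3]]
0.012 [[335.3 241.2]] [[335.9 242.2]] [[343.4, 271.1], [347.1, 266.2]]
0.016 [[335.3 240.2]] [[335.9 242.2]] [[343.5, 270.0], [347.2, 265.0]]
0.02 [[335.3 239.2]] [[335.9 242.2]] [[343.6, 268.9], [347.3, 263.9]]
scene bar rear corners 347.8571428571429 268.2857142857143 341.42857142857144 272.85714285714283
0.014 [[315.2 205.1]] 315.625 203.5 [[385.2 314.1]] 385.8333333333333 311.3333333333333
0.018 [[315.2 204.2]] 315.625 203.5 [[385.3 313.1]] 385.8333333333333 311.3333333333333
0.022 [[315.1 203.2]] 315.625 203.5 [[385.5 312.1]] 385.8333333333333 311.3333333333333
0.026 [[315.1 202.2]] 315.625 203.5 [[385.7 311. ]] 385.8333333333333 311.3333333333333
```

Request:
servo_tool(
  targets="0 0 1 0; 0 0 1 0",
)

```text
time: 18.27
tool_pos: [0.5816, 0.1769, 0.1437]
tool_rot: [3.131, -0.013, 1.688]
contact_force: [0.5, 0.3, -1.0]
opening: 0.0177
```

```bash
python3 st.py 2;python3 st.py 1;python3 st.py 1
```

```text
18.38 [0.5815 0.1768 0.1438] [ 3.1317 -0.0126  1.6878] tilt -0.0105 q4 0.0134 [ 1.3 -0.5 -3.4] 0.0174
lamp tilt dev (tool x,y): [ 0.0156 -0.0089]
18.43 [0.5815 0.1768 0.1438] [ 3.1316 -0.0126  1.6878] tilt -0.0105 q4 0.0134 [ 0.3  1.  -2.6] 0.0177
lamp tilt dev (tool x,y): [ 0.0156 -0.0088]
18.48 [0.5815 0.1768 0.1438] [ 3.1316 -0.0126  1.6878] tilt -0.0105 q4 0.0134 [ 0.8  0.6 -1.9] 0.0176
lamp tilt dev (tool x,y): [ 0.0156 -0.0088]
```

Request:
servo_tool(
  targets="0 0 0.5 0",
  squeeze=10,
)

```text
time: 18.6
tool_pos: [0.5816, 0.1769, 0.1433]
tool_rot: [3.131, -0.013, 1.688]
contact_force: [-1.2, 0.3, -3.7]
opening: 0.0178
```

Request:
servo_tool(
  targets="0 0 0 0; 0 0 0 0; 0 0 0 0; 0 0 0 0",
  hand=0.75,
)

```text
time: 19.1
tool_pos: [0.5828, 0.1769, 0.1452]
tool_rot: [3.127, -0.013, 1.688]
contact_force: [-0.1, 0.1, -0.4]
opening: 0.0536
```

```bash
python3 st.py 2
```

```text
19.20 [0.5828 0.1769 0.1451] [ 3.1274 -0.0126  1.6878] tilt -0.0147 q4 0.0132 [0.6 0.3 0.6] 0.0615
lamp tilt dev (tool x,y): [ 0.0156 -0.0046]
```

Request:
servo_tool(
  targets="0 0 -40 0; 0 0 -50 0; 0 0 -50 0; 0 0 -30 0",
  hand=1,
)

```text
time: 19.7
tool_pos: [0.5794, 0.1742, 0.3167]
tool_rot: [3.135, -0.012, 1.688]
contact_force: [0.7, -0.7, -0.4]
opening: 0.0916
```

```bash
python3 - <<'E'
from h import *
from cell import cams,telemetry
d={n:cams.read_camera(n) for n in("scene","side","wrist")};pickle.dump(d,open("p4.pkl","wb"))
cv2.imwrite("pics/w4.png",d["wrist"]["color"][:,:,::-1])
c=d["scene"]["color"][190:350,195:395,::-1];cv2.imwrite("pics/s4.png",cv2.resize(c,None,fx=4,fy=3.75,interpolation=cv2.INTER_CUBIC))
E
python3 st.py 0 .551 -.37 .30 1.376
```

```text
19.85 [0.5795 0.1742 0.3154] [ 3.1345 -0.0123  1.6876] tilt -0.0076 q4 0.0120 [ 0.9 -0.3  0.1] 0.0918
10
-54 -9 2 0.031; -54 -7 2 0.031; -54 -6 2 0.031; -54 -4 2 0.031; -54 -2 2 0.031; -54 -1 2 0.031; -54 1 2 0.031; -54 3 2 0.031; -54 4 2 0.031; -54 6 2 0.031
lamp tilt dev (tool x,y): [ 0.0153 -0.0117]
```

View pics/w4.png

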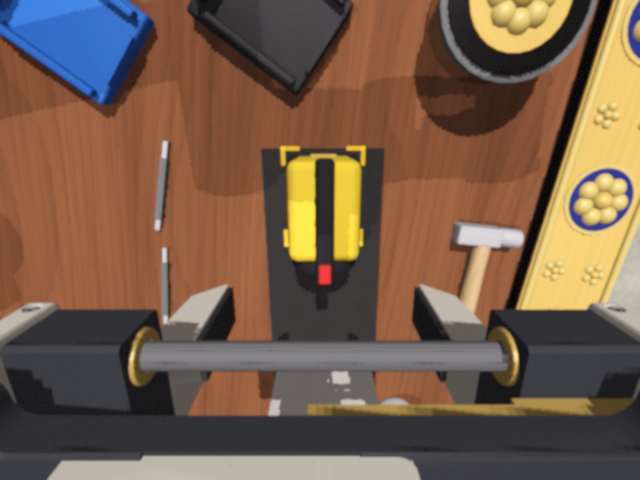

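View pics/s4.png

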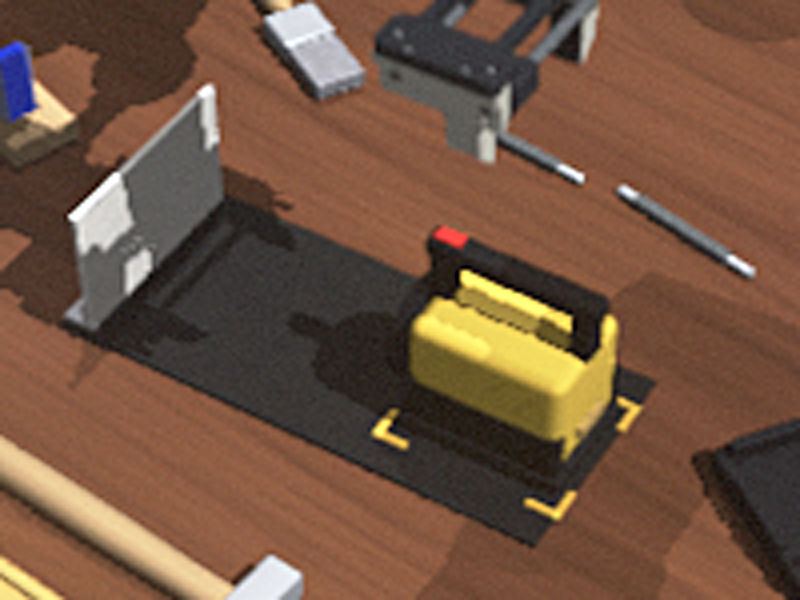

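The lamp stands inside the marks, aligned. In the wrist view the bar runs from (325,157) to (325,284) and the marks span columns 280–365. I measure its pose against the mat in this picture.

```bash
python3 - <<'E'
from h import *
d=pickle.load(open("p4.pkl","rb"));p=d["wrist"]
c=p["color"][140:300,255:395,::-1];cv2.imwrite("pics/w4c.png",cv2.resize(c,None,fx=4,fy=3.75,interpolation=cv2.INTER_CUBIC))
c=p["color"][140:300,255:395,::-1];cv2.imwrite("pics/w4c.png",cv2.resize(c,None,fx=3.7,fy=3.7,interpolation=cv2.INTER_CUBIC))
im=p["color"].astype(int)
# mat edges per row
L=[];Rr=[];Bc=[]
for v in list(range(160,280,8)):
    r=im[v];warm=(r[:,0]-r[:,2])  # wood is warm, mat grey
    c=None
    row=[u for u in range(255,285) if warm[u]>25 and warm[u+1]<=25]
    row2=[u for u in range(365,392) if warm[u]<=25 and warm[u+1]>25]
    if row:L.append((row[-1]+.5,v))
    if row2:Rr.append((row2[0]+.5,v))
    dk=(r[:,:].max(1)<75)
    if v<262:
        a=325
        while dk[a-1]:a-=1
        b=325
        while dk[b+1]:b+=1
        Bc.append(((a+b)/2,v))
print(L,Rr,Bc)
def line(P,z):
    X=np.array([onplane(p,q,z) for q in P]);vx,vy,x0,y0=cv2.fitLine(X[:,:2].astype(np.float32),cv2.DIST_HUBER,0,.001,.001).ravel()
    if vy>0:vx,vy=-vx,-vy
    return np.array([x0,y0]),np.arctan2(vy,vx)
l,r,b=line(L,.004),line(Rr,.004),line(Bc,.162)
print(l,r,b)
yaw=(l[1]+r[1])/2
n=np.array([-np.sin(yaw),np.cos(yaw)])
print("edges lateral",l[0]@n,r[0]@n,"mid",(l[0]@n+r[0]@n)/2,"bar",b[0]@n,"yaws",yaw,b[1])
A=onplane(p,(325,157),.162);B=onplane(p,(325,284),.162);print((A+B)/2,np.linalg.norm(A-B))
E
```

```text
[(262.5, 160), (262.5, 168), (263.5, 176), (263.5, 184), (264.5, 192), (264.5, 200), (264.5, 208), (265.5, 216), (265.5, 224), (266.5, 232), (266.5, 240), (267.5, 248), (267.5, 256), (268.5, 264), (268.5, 272)] [(382.5, 160), (382.5, 168), (382.5, 176), (381.5, 184), (381.5, 192), (380.5, 200), (380.5, 208), (380.5, 216), (379.5, 224), (379.5, 232), (378.5, 240), (378.5, 248), (378.5, 256), (377.5, 264), (377.5, 272)] [(324.5, 160), (324.0, 168), (324.0, 176), (324.0, 184), (324.5, 192), (324.0, 200), (324.5, 208), (324.5, 216), (324.0, 224), (324.5, 232), (324.5, 240), (324.5, 248), (324.5, 256)]
(array([0.50787055, 0.14065179], dtype=float32), np.float32(-1.4510913)) (array([0.661723  , 0.17706268], dtype=float32), np.float32(-1.4537598)) (array([0.5809617 , 0.18842071], dtype=float32), np.float32(-1.4478278))
edges lateral 0.52092683 0.67800266 mid 0.5994648 bar 0.59914786 yaws -1.4524255 -1.4478278
[0.58247387 0.18098483 0.162     ] 0.11806629585307879
```

View pics/w4c.png

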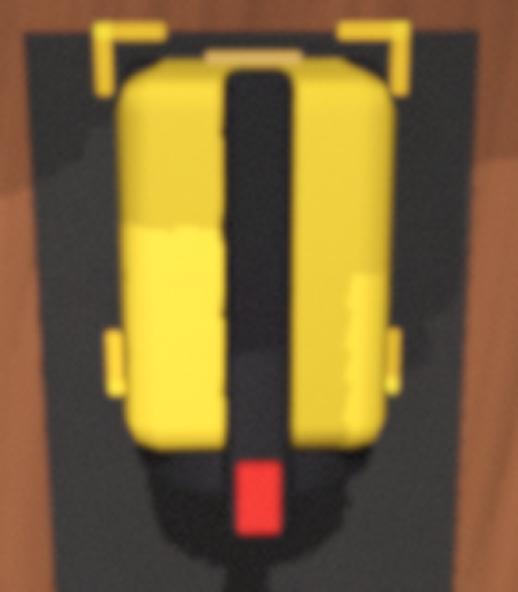

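Request:
servo_tool(
  targets="-54 -9 2 0.031; -54 -7 2 0.031; -54 -6 2 0.031; -54 -4 2 0.031; -54 -2 2 0.031; -54 -1 2 0.031; -54 1 2 0.031; -54 3 2 0.031; -54 4 2 0.031; -40 4 2 0.03; 0 0 0 0",
)

```text
time: 21.22
tool_pos: [0.5435, -0.3661, 0.263]
tool_rot: [-3.112, -0.022, 1.371]
contact_force: [-0.4, 1.2, -0.2]
opening: 0.0916
```

```bash
python3 st.py 4 .551 -.37 .28 1.376
```

```text
21.43 [ 0.5453 -0.3622  0.2658] [-3.1148 -0.0212  1.3762] tilt 0.0337 q4 0.0054 [-0.8 -0.2  0.7] 0.0917
1
-7 7 -14 0.000
lamp tilt dev (tool x,y): [ 0.0242 -0.0455]
```

Request:
servo_tool(
  targets="0 2 60 0; 0 0 -50 0; 0 0 50 0; 0 0 -15 0",
)

```text
time: 21.92
tool_pos: [0.541, -0.3491, 0.2167]
tool_rot: [-3.091, -0.036, 1.384]
contact_force: [-0.3, 0.1, -0.2]
opening: 0.0916
```

```bash
python3 st.py 4 .551 -.37 .28 1.376
```

```text
22.12 [ 0.5464 -0.3548  0.2277] [-3.1136 -0.0227  1.3835] tilt 0.0355 q4 0.0062 [-0.8  0.7  1. ] 0.0912
1
-14 7 -52 0.007
lamp tilt dev (tool x,y): [ 0.0257 -0.0467]
```

Request:
servo_tool(
  targets="-7 4 -60 0.007",
)

```text
time: 22.25
tool_pos: [0.5489, -0.3621, 0.2817]
tool_rot: [-3.106, -0.027, 1.377]
contact_force: [1.8, -1.0, -0.6]
opening: 0.0918
```

```bash
python3 st.py 4|head -1
```

```text
22.45 [ 0.5513 -0.3646  0.2882] [-3.1201 -0.0188  1.3765] tilt 0.0279 q4 0.0060 [-0.4 -0.5 -0.1] 0.0919
```

Request:
servo_tool(
  targets="-7 4 62 0; 0 0 0 0",
)

```text
time: 22.7
tool_pos: [0.5533, -0.3712, 0.226]
tool_rot: [-3.122, -0.018, 1.377]
contact_force: [-0.9, -0.4, 0.2]
opening: 0.0915
```

```bash
python3 st.py 4|head -1
```

```text
22.90 [ 0.5561 -0.3731  0.234 ] [-3.1356 -0.0104  1.3774] tilt 0.0103 q4 0.0061 [-0.7 -0.7 -0.1] 0.0918
```

```bash
python3 - <<'E'
from h import *
from cell import cams,telemetry
p=cams.read_camera("wrist");pickle.dump(p,open("p5.pkl","wb"))
cv2.imwrite("pics/w5.png",p["color"][:,:,::-1])
for q in("amber",):
    for r in cams.cut_out(p,q): print(q,r["score"],r["extent"])
print(proj(p,[[.551,-.37,.08],[.551,-.37,.02]]))
E
python3 st.py 0 |head -1
```

```text
amber 0.86 [319.4, 220.3, 30.9, 26.8]
[[318.41976818 228.81918178]
 [319.50493366 214.1895058 ]]
23.00 [ 0.5559 -0.3729  0.2334] [-3.1349 -0.0107  1.3774] tilt 0.0111 q4 0.0061 [ 0.3 -0.1 -0.6] 0.0918
```

View pics/w5.png

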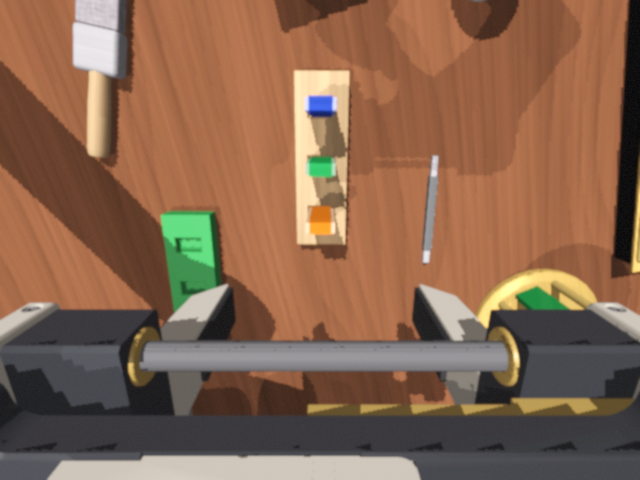

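Amber is the orange glass at (320,220) in the wooden rack, with green at (321,167) and blue at (321,105). The green look-alike block is at (190,250). I enlarge it to confirm and measure.

```bash
python3 - <<'E'
from h import *
p=pickle.load(open("p5.pkl","rb"))
c=p["color"][60:255,280:365,::-1];cv2.imwrite("pics/w5c.png",cv2.resize(c,None,fx=3,fy=3,interpolation=cv2.INTER_CUBIC))
c=p["color"][195:245,290:350,::-1];cv2.imwrite("pics/w5d.png",cv2.resize(c,None,fx=10,fy=10,interpolation=cv2.INTER_CUBIC))
im=p["color"].astype(int)
# rack edges: light wood vs table
L=[];R=[]
for v in range(76,240,6):
    r=im[v];lt=(r[:,1]>130)
    us=np.where(lt[285:360])[0]+285
    if len(us): L.append((us[0]-.5,v));R.append((us[-1]+.5,v))
print(L[::4],R[::4])
def line(P,z):
    X=np.array([onplane(p,q,z) for q in P]);vx,vy,x0,y0=cv2.fitLine(X[:,:2].astype(np.float32),cv2.DIST_HUBER,0,.0005,.001).ravel()
    if vy<0:vx,vy=-vx,-vy
    return np.array([x0,y0]),np.arctan2(vy,vx)
l,r=line(L,.02),line(R,.02);yaw=(l[1]+r[1])/2;n=np.array([np.sin(yaw),-np.cos(yaw)])
print(l,r,yaw,"width",(r[0]-l[0])@n,"mid lateral",(l[0]@n+r[0]@n)/2)
hsv=cv2.cvtColor(p["color"],cv2.COLOR_RGB2HSV)
print("n",n)
E
```

```text
[(np.float64(292.5), 76), (np.float64(292.5), 100), (np.float64(293.5), 124), (np.float64(293.5), 148), (np.float64(293.5), 172), (np.float64(294.5), 196), (np.float64(295.5), 220)] [(np.float64(349.5), 76), (np.float64(348.5), 100), (np.float64(347.5), 124), (np.float64(319.5), 148), (np.float64(346.5), 172), (np.float64(345.5), 196), (np.float64(345.5), 220)]
(array([ 0.53500706, -0.3164202 ], dtype=float32), np.float32(1.3725634)) (array([ 0.58988523, -0.31788385], dtype=float32), np.float32(1.3732862)) 1.3729248 width 0.054095082 mid lateral 0.61381793
n [ 0.9804872  -0.19658282]
```

View pics/w5c.png

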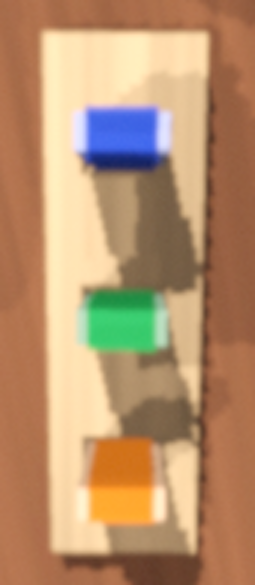

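View pics/w5d.png

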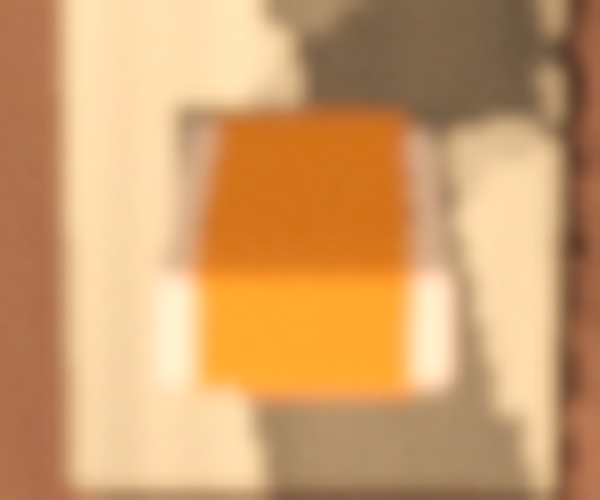

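```bash
python3 - <<'E'
from h import *
p=pickle.load(open("p5.pkl","rb"))
c=onplane(p,(320.2,227.9),.08);print(c)
for q in((122,130-9),(123,310),):  # blue, green tops approx in w5c
    print(onplane(p,(280+q[0]/3,60+q[1]/3),.08))
n=np.array([.9805,-.1966]);print("amber lateral",c[:2]@n,"rack .6138")
E
python3 st.py 0 .552 -.371 .047 1.3735
```

```text
[ 0.55274521 -0.3694649   0.08      ]
[ 0.57391649 -0.26487783  0.08      ]
[ 0.56450867 -0.31377521  0.08      ]
amber lateral 0.6146034791657079 rack .6138
23.00 [ 0.5559 -0.3729  0.2334] [-3.1349 -0.0107  1.3774] tilt 0.0111 q4 0.0061 [ 0.3 -0.1 -0.6] 0.0918
4
0 -1 47 0.001; 0 -1 47 0.001; 0 -1 47 0.001; 0 -1 47 0.001
lamp tilt dev (tool x,y): [ 0.0137 -0.0255]
```

Request:
servo_tool(
  targets="1 -2 60 0.003",
)

```text
time: 23.12
tool_pos: [0.5568, -0.3732, 0.1794]
tool_rot: [3.136, -0.004, 1.375]
contact_force: [0.1, -0.9, -0.7]
opening: 0.0919
```

```bash
python3 st.py 6 .5525 -.3695 .047 1.3735
```

```text
23.43 [ 0.555  -0.3717  0.1764] [-3.1386 -0.0086  1.3745] tilt 0.0068 q4 0.0063 [-0.7 -0.3  0.8] 0.0918
3
1 -1 43 0.000; 1 -1 43 0.000; 1 -1 43 0.000
lamp tilt dev (tool x,y): [ 0.0116 -0.0218]
```

Request:
servo_tool(
  targets="1 -2 60 0",
)

```text
time: 23.55
tool_pos: [0.5572, -0.3732, 0.1237]
tool_rot: [3.13, -0.001, 1.375]
contact_force: [1.1, -0.6, -1.3]
opening: 0.0916
```

```bash
python3 st.py 6 .5525 -.3695 .047 1.3735; python3 - <<'E'
from h import *
from cell import cams
p=cams.read_camera("wrist");cv2.imwrite("pics/w6.png",p["color"][:,:,::-1])
E
```

```text
23.85 [ 0.5545 -0.371   0.1196] [ 3.1403 -0.0063  1.3746] tilt 0.0020 q4 0.0066 [ 0.5 -0.3  1.7] 0.092
2
1 -1 36 0.001; 1 -1 36 0.001
lamp tilt dev (tool x,y): [ 0.0093 -0.0175]
```

View pics/w6.png

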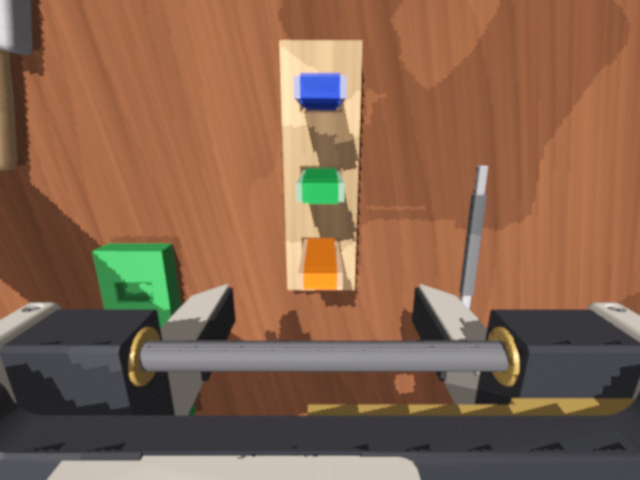

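Request:
servo_tool(
  targets="2 -2 46 0.001",
)

```text
time: 24.02
tool_pos: [0.5562, -0.3711, 0.0793]
tool_rot: [3.129, 0.0, 1.373]
contact_force: [0.8, -0.1, -1.1]
opening: 0.092
```

```bash
python3 st.py 6 .5525 -.3695 .047 1.3735; python3 - <<'E'
from h import *
from cell import cams
p=cams.read_camera("wrist");cv2.imwrite("pics/w7.png",p["color"][:,:,::-1])
E
```

```text
24.32 [ 0.554  -0.3692  0.0759] [ 3.1371 -0.0045  1.3735] tilt -0.0017 q4 0.0068 [-0.3  0.1  0.8] 0.092
1
-1 -1 29 0.000
lamp tilt dev (tool x,y): [ 0.0075 -0.0143]
```

View pics/w7.png

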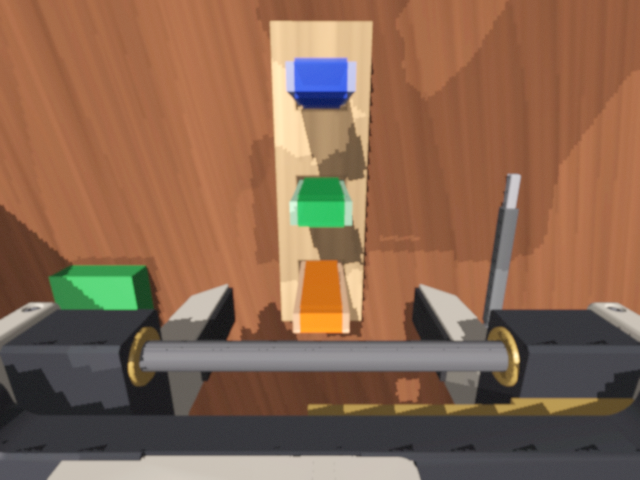

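```bash
python3 - <<'E'
from h import *
from cell import cams
p=cams.read_camera("wrist")
c=p["color"][240:345,285:360,::-1];cv2.imwrite("pics/w7c.png",cv2.resize(c,None,fx=6,fy=5.7,interpolation=cv2.INTER_CUBIC))
for q in((322,312),(322,321),(322,331)):print(onplane(p,q,.08))
E
```

```text
[ 0.55404181 -0.36393899  0.08      ]
[ 0.55311645 -0.36853813  0.08      ]
[ 0.55206837 -0.37374714  0.08      ]
```

View pics/w7c.png

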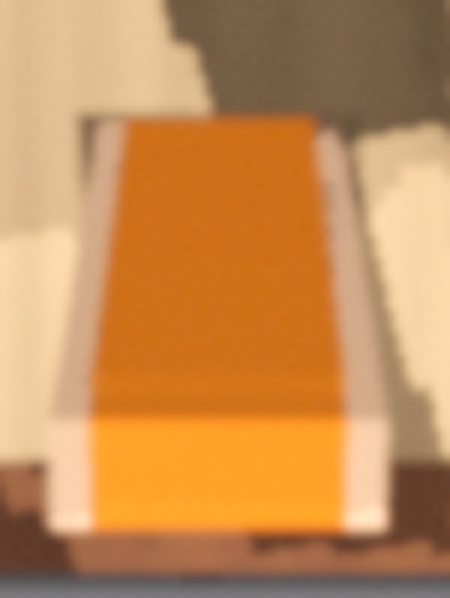

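Request:
servo_tool(
  targets="0 -1 29 0",
)

```text
time: 24.55
tool_pos: [0.555, -0.3705, 0.0501]
tool_rot: [3.131, -0.001, 1.374]
contact_force: [-0.4, -0.2, -0.4]
opening: 0.0918
```

```bash
python3 st.py 5 .553 -.3695 .047 1.3735
```

```text
24.80 [ 0.5535 -0.3692  0.0478] [ 3.1362 -0.0039  1.3735] tilt -0.0028 q4 0.0071 [-0.2 -0.2 -0.5] 0.0921
1
-0 -0 1 0.000
lamp tilt dev (tool x,y): [ 0.0069 -0.0134]
```

Request:
servo_tool(
  targets="0 0 0 0; 0 0 0 0; 0 0 0 0; 0 0 0 0; 0 0 0 0; 0 0 0 0; 0 0 0 0",
  hand=0,
  squeeze=18,
)

```text
time: 25.68
tool_pos: [0.5545, -0.37, 0.0507]
tool_rot: [3.133, -0.002, 1.374]
contact_force: [-6.7, 1.5, -3.4]
opening: 0.0263
```

```bash
python3 st.py 3
```

```text
25.82 [ 0.5537 -0.3698  0.0503] [ 3.1348e+00 -2.5000e-03  1.3736e+00] tilt -0.0047 q4 0.0064 [-3.9  0.1 -0.4] 0.0259
lamp tilt dev (tool x,y): [ 0.0055 -0.012 ]
```

Request:
servo_tool(
  targets="0 0 -40 0",
)

```text
time: 25.95
tool_pos: [0.552, -0.3686, 0.0871]
tool_rot: [3.141, -0.006, 1.373]
contact_force: [0.2, -1.8, -0.1]
opening: 0.0265
```

```bash
python3 st.py 4|head -1
```

```text
26.15 [ 0.554  -0.3702  0.091 ] [ 3.1326e+00 -1.6000e-03  1.3736e+00] tilt -0.0070 q4 0.0064 [0.2 0.4 0.3] 0.0258
```

Request:
servo_tool(
  targets="0 0 -60 0",
)

```text
time: 26.28
tool_pos: [0.5509, -0.3679, 0.1451]
tool_rot: [-3.139, -0.008, 1.374]
contact_force: [1.8, -1.2, 0.2]
opening: 0.026
```

```bash
python3 st.py 4|head -1
```

```text
26.48 [ 0.5538 -0.3703  0.1514] [ 3.1313e+00 -1.0000e-03  1.3737e+00] tilt -0.0085 q4 0.0062 [ 0.2 -0.2 -0.9] 0.026
```

Request:
servo_tool(
  targets="0 0 -60 0",
)

```text
time: 26.6
tool_pos: [0.5505, -0.368, 0.2043]
tool_rot: [-3.139, -0.008, 1.374]
contact_force: [0.9, -0.5, -0.1]
opening: 0.0258
```

```bash
python3 st.py 4 .6026 .008 .25 1.688
```

```text
26.80 [ 0.5531 -0.3701  0.2107] [ 3.1315e+00 -1.2000e-03  1.3737e+00] tilt -0.0082 q4 0.0061 [-0.  -0.3 -1.6] 0.0258
7
54 -4 -6 -0.045; 54 -1 -6 -0.045; 54 1 -6 -0.045; 54 4 -6 -0.045; 54 6 -6 -0.045; 54 9 -6 -0.045; 53 11 -6 -0.045
lamp tilt dev (tool x,y): [ 0.0042 -0.0087]
```

Request:
servo_tool(
  targets="60 -3 -6 -0.05",
)

```text
time: 26.92
tool_pos: [0.56, -0.3126, 0.2127]
tool_rot: [3.136, -0.002, 1.42]
contact_force: [0.8, 1.7, -0.5]
opening: 0.0259
```

```bash
python3 st.py 4 .6026 .008 .25 1.688 60
```

```text
27.12 [ 0.5614 -0.3093  0.2145] [ 3.1350e+00 -2.2000e-03  1.4255e+00] tilt -0.0049 q4 0.0052 [-0.9  0.1 -0.5] 0.0258
6
53 -1 -6 -0.044; 53 1 -6 -0.044; 53 4 -6 -0.044; 53 6 -6 -0.044; 53 8 -6 -0.044; 52 11 -6 -0.044
lamp tilt dev (tool x,y): [ 0.0052 -0.0122]
```

Request:
servo_tool(
  targets="60 0 -6 -0.05; 60 2 -6 -0.05",
)

```text
time: 27.38
tool_pos: [0.5763, -0.1935, 0.2221]
tool_rot: [3.141, -0.003, 1.519]
contact_force: [0.4, 1.2, -0.6]
opening: 0.0259
```

```bash
python3 st.py 5 .6026 .008 .25 1.688 60
```

```text
27.62 [ 0.5766 -0.1945  0.223 ] [ 3.1394e+00 -1.5000e-03  1.5198e+00] tilt -0.0014 q4 0.0023 [-0.6  0.2 -0.8] 0.0261
4
51 4 -7 -0.042; 51 6 -7 -0.042; 50 8 -7 -0.042; 50 10 -7 -0.042
lamp tilt dev (tool x,y): [ 0.0045 -0.0166]
```

Good, nearly vertical. I carry on at this height.

Request:
servo_tool(
  targets="51 4 0 -0.042; 51 6 0 -0.042",
)

```text
time: 27.88
tool_pos: [0.5895, -0.0984, 0.2209]
tool_rot: [3.141, -0.0, 1.595]
contact_force: [1.0, -0.9, -0.6]
opening: 0.0259
```

```bash
python3 st.py 5 .6026 .008 .222 1.688 60
```

```text
28.12 [ 0.5896 -0.0987  0.2213] [3.1411e+00 3.0000e-04 1.5960e+00] tilt -0.0006 q4 -0.0001 [-1.6 -0.1  0.2] 0.0262
2
53 8 -0 -0.046; 53 10 -0 -0.046
lamp tilt dev (tool x,y): [ 0.0027 -0.0183]
```

Request:
servo_tool(
  targets="50 8 0 -0.042; 50 10 0 -0.042",
)

```text
time: 28.38
tool_pos: [0.6038, -0.0042, 0.2204]
tool_rot: [3.142, 0.002, 1.67]
contact_force: [1.2, -0.1, 0.1]
opening: 0.0258
```

```bash
python3 st.py 5 .6026 .008 .0743 1.688 60
```

```text
28.62 [ 0.6035 -0.0042  0.2205] [-3.1414e+00  2.4000e-03  1.6714e+00] tilt -0.0004 q4 -0.0024 [ 0.2  0.3 -1.1] 0.0259
3
4 0 49 -0.006; 4 0 49 -0.006; 4 0 49 -0.006
lamp tilt dev (tool x,y): [ 0.0006 -0.019 ]
```

Request:
servo_tool(
  targets="12 0 50 -0.018",
)

```text
time: 28.75
tool_pos: [0.6052, 0.0045, 0.1736]
tool_rot: [3.132, 0.005, 1.686]
contact_force: [0.4, -0.2, -1.2]
opening: 0.0258
```

```bash
python3 st.py 6 .6026 .008 .0743 1.69 60
```

```text
29.05 [0.6034 0.0062 0.1724] [3.139  0.0033 1.6877] tilt -0.0033 q4 -0.0028 [ 0.   0.2 -0. ] 0.026
2
1 -0 49 -0.001; 1 -0 49 -0.001
lamp tilt dev (tool x,y): [-0.0003 -0.0161]
```

Request:
servo_tool(
  targets="2 -1 49 -0.002",
)

```text
time: 29.18
tool_pos: [0.6065, 0.0067, 0.1285]
tool_rot: [3.127, 0.006, 1.689]
contact_force: [1.2, 0.3, -1.3]
opening: 0.0262
```

```bash
python3 st.py 6 .6026 .008 .0743 1.69 60; python3 - <<'E'
from h import *
from cell import cams
p=cams.read_camera("scene");c=p["color"][190:340,195:395,::-1];cv2.imwrite("pics/s8.png",cv2.resize(c,None,fx=4,fy=4,interpolation=cv2.INTER_CUBIC))
E
```

```text
29.48 [0.6037 0.0076 0.1258] [3.1353 0.0042 1.6895] tilt -0.0071 q4 -0.0030 [-0.2  0.8 -0.6] 0.0261
1
1 -1 51 -0.001
lamp tilt dev (tool x,y): [-0.0012 -0.0125]
```

View pics/s8.png

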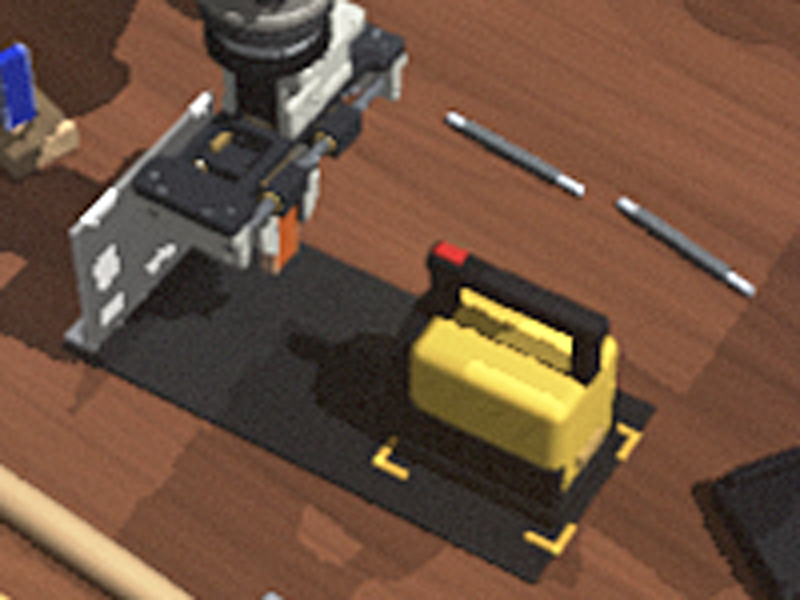

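Request:
servo_tool(
  targets="1 -1 50 -0.001",
)

```text
time: 29.65
tool_pos: [0.6071, 0.0079, 0.0807]
tool_rot: [3.123, 0.007, 1.691]
contact_force: [1.2, -0.0, -1.0]
opening: 0.0256
```

```bash
python3 st.py 6 .6026 .008 .0743 1.69 60
```

```text
29.95 [0.6042 0.0083 0.0779] [3.1321 0.0049 1.6906] tilt -0.0104 q4 -0.0032 [ 0.4 -0.4 -0.2] 0.0259
1
-0 -2 4 0.001
lamp tilt dev (tool x,y): [-0.0019 -0.0093]
```

Request:
servo_tool(
  targets="0 -2 4 0",
)

```text
time: 30.08
tool_pos: [0.6034, 0.0079, 0.0758]
tool_rot: [3.129, 0.006, 1.691]
contact_force: [0.7, -0.4, -0.6]
opening: 0.0257
```

```bash
python3 st.py 5 .6026 .008 .0743 1.69 60; python3 - <<'E'
from h import *
from cell import cams
d={n:cams.read_camera(n) for n in("scene","side","wrist")};pickle.dump(d,open("p9.pkl","wb"))
cv2.imwrite("pics/w9.png",d["wrist"]["color"][:,:,::-1])
def dr(n,x0,y0,x1,y1,f):
    p=d[n];c=cv2.resize(p["color"][y0:y1,x0:x1,::-1],None,fx=f,fy=f,interpolation=cv2.INTER_CUBIC)
    lamp=(.582,.179,-1.450);sp=(.581,.177,-1.453)
    pts=np.vstack([W(lamp,[[.07,0,.069]]),W(sp,[[.272,0,.069]]),[[.6026,.008,.069]]])
    for q in (proj(p,pts)-[x0,y0]+.5)*f-.5: cv2.drawMarker(c,tuple(int(v) for v in q),(255,0,255),cv2.MARKER_CROSS,14,1)
    L=np.array([[a,b,z] for z in(.034,.104) for a,b in((.007,.013),(-.007,.013),(-.007,-.013),(.007,-.013))])
    q=((proj(p,W((.6026,.008,1.69),L))-[x0,y0]+.5)*f-.5).astype(int)
    for k in(0,4): cv2.polylines(c,[q[k:k+4].astype(np.int32)],True,(0,255,0),1)
    cv2.imwrite(f"pics/f_{n}.png",c)
dr("scene",200,200,330,330,6);dr("side",290,200,390,310,5.4)
E
```

```text
30.32 [0.6024 0.008  0.0743] [3.1316 0.0051 1.6906] tilt -0.0109 q4 -0.0032 [-0.2 -0.1  0.1] 0.0259
1
-0 0 -0 0.001
lamp tilt dev (tool x,y): [-0.0021 -0.0087]
```

View pics/f_scene.png

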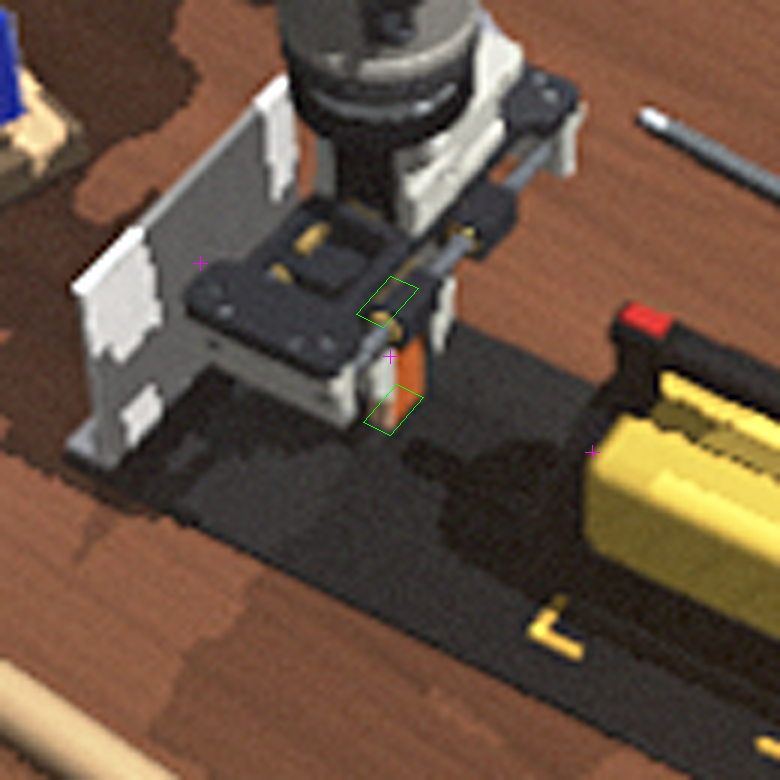

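View pics/f_side.png

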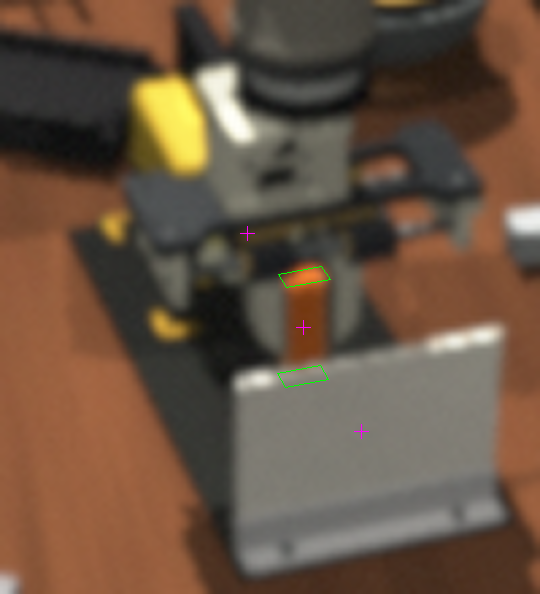

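View pics/w9.png

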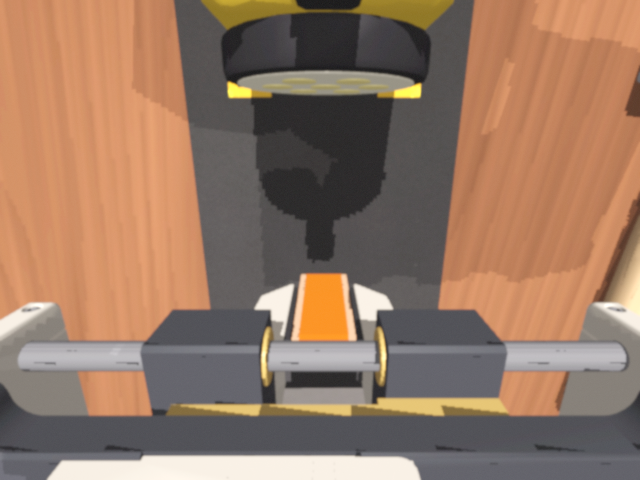

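Amber sits on the predicted outline in both views. In the wrist view the lens is centred at column 326 and the glass at 324. I take one last look at the whole bench.

```bash
python3 - <<'E'
from h import *
d=pickle.load(open("p9.pkl","rb"));cv2.imwrite("pics/s9.png",d["scene"]["color"][:,:,::-1])
E
```

```text
(no output)
```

View pics/s9.png

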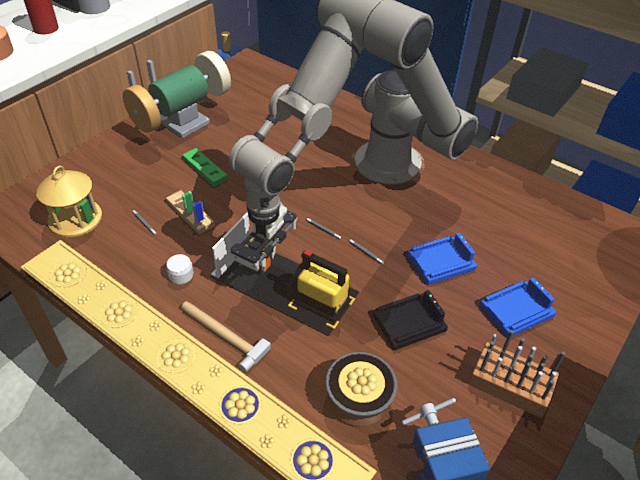

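The lamp is on the mat, amber is in the beam, green and blue are still in their slots, and everything else is untouched. Handing in.

```bash
python3 st.py 0|head -1; python3 -c "
from cell import robot; print(robot.hand_in())"
```

```text
30.48 [0.6023 0.008  0.074 ] [3.132  0.005  1.6906] tilt -0.0105 q4 -0.0032 [-0.   0.6 -0.3] 0.0261
the job is handed in; nothing more can be done
None
```

The lamp is on the mat inside the yellow marks, and the amber glass is held in the beam. I handed in at 30.5 s with the gripper still holding the glass; no verdict was reported.

- **Lamp:** my last measurement put it within about 0.5 mm of the mat's centreline and 0.3° of square to the board. It is about 2–4 mm from the middle of the marks along the beam, away from the board.
- **Lamp while carried:** it tilted as much as 2.4° at one point, and I brought that back to about 1° before setting it down. It touched the mat with the tool about 8 mm lower than I had worked out, and I did not find out why. The force readings stayed gentle, and the pictures show the lamp standing level.
- **Amber glass:** I gripped it across its 26 mm width by the frosted edges. Its middle is at about (0.602, 0.008, 0.069) m, midway between lens and board. It is upright to about 0.5° and square to the beam to about 0.2°. The camera views match the planned outline, and the wrist view suggests it is within 1–2 mm of the lens centre.
- **Rest of the bench:** green and blue are still in their slots, and nothing else looks moved in the last scene picture.

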